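Hang the brush bin on the slat panel

ROBOT

A 7-joint arm with a two-finger parallel gripper is mounted at the origin on the work surface. World frame = base frame: x ahead of the robot, y to its left, z up, the work surface at z = 0. Lengths are in m, angles in rad, forces in N, time in s.
With the tool pointing down it reaches from about 0.35 to 0.9 m from the base axis. Payload 19.9 kg.
Tool frame: the origin (TCP) lies on the centre line of the jaws, within the pads' length; the fingertips stand 25 mm ahead of it and the grasp point (between the pads) lies 6 mm ahead of it (ctrl.tip_extent is the z of the fingertips in the tool frame, in m); z points along the fingers, y is the direction in which the jaws open and shut (so a half turn about z gives the same grasp; the last joint's range is limited). The gripper opens to 85 mm and grips with 20 to 120 N. Pads are 22 mm wide; open, the fingers measure 114 mm over their backs; the gripper's body (76 mm by 85 mm) begins 54 mm behind the grasp point. The pads swing forward as they close: fully open they stand 13 mm farther back than shut.
Start: joints at [-1.206, 0.417, -0.01, 1.614, 0.005, 1.111, -0.053], TCP at [0.247, 0.574, 0.256] pointing down, gripper open.
Joint ranges: [-2.81, 2.81], [-0.39, 2.02], [-1.27, 1.25], [0.06, 2.57], [-1.19, 4.33], [0.19, 2], [-2.82, 2.82]. Speed limits (rad/s): [1.89, 1.89, 2.39, 2.39, 3.01, 3.01, 3.01].

INTERFACE

Orientations are given as [roll, pitch, yaw] about the fixed x, y, z axes, in that order (R = Rz(yaw) Ry(pitch) Rx(roll)).
In Python, from station import state, grab_frame, get_calibration, order, ctrl gives the robot as it stands. The module is installed in compiled form; this text tells all that it offers.
- The arm moves only by the tool jog_arm, never from a script. Its argument "steps" is a list of rows, each a list of 5 numbers: the shift along the world's x, y, z in m, then the turn about the world's z in degrees, then the opening, from 0 (shut) to 1 (fully open). In form: [[dx, dy, dz, twist, hand], ...]. A call has 1 to 5 rows; each row is the pose to reach, as a shift and turn from the pose commanded when the call began; what a row does not reach only later rows make up. A row lasts 1/10 s, in which the tool goes at most 50 mm and 8.59 degrees, less where a joint would pass 70% of its speed; a pose out of reach is approached as far as the arm can. A call with a gripper value outside its range is refused whole. The fingers move at their own pace and stop on an object; the grip force is fixed at half the most. Time passes only in rows, so rows that repeat a pose let the fingers close. It gives the time, the measured TCP pose, the force and the opening at its end, in the units of the state.
- state(): the state, without advancing time (a new reading comes with each control period).
- grab_frame(name): name is "scene" or "top"; returns the picture (480x640x3 uint8, blue, green, red); there is no depth.
- get_calibration(name): a dict with "camera_matrix" (3x3 intrinsics, pixels), "dist" ([k1, k2, p1, p2, k3] as OpenCV has them; the pictures are not rectified), "position" and "attitude" of the camera in the world. Camera axes: x right, y up, looking along -z (the intrinsics and any distortion apply to the point x, -y, -z); pixel columns grow to the right and rows downward; lengths in m; the calibration is good to about 2 mm. A picture is of the moment at which its call begins. get_calibration takes no time and is no camera call.
- order.close_job(): hands the job in, once; it reports no verdict.
The state is a dict: "clock": time; "joints": joint angles; "qd": joint speeds; "effort": joint torques, N m; "eef_pos": TCP position; "eef_rot": TCP orientation; "ft_force": force on the tool from outside, world axes, zero at the start; "ft_torque": the same for the moment, N m; "finger_gap": finger opening in m.
Only numpy, scipy, OpenCV 4.12 (cv2) and the standard library are available. Lean on these libraries where they do the work, as an engineer would, in place of code of your own. Each camera call takes 0.05 s, during which the arm holds its last target.

TASK

Hang the loose grey bin on the upper groove of the slat panel, on whichever side of the pencil holder has more room. Tip the bin's front up, work its tongue up behind the top slat, let the front down until the foot rests on the spring bar and let go so that the bin hangs there by itself, leaning out; then press its front ledge down until the foot snaps past the bar and the bin hangs straight. Do not shove the pencil holder along or knock over the water jar.

Things in the scene. Friction and masses are not known exactly. Their poses are not given: they have to be found in the camera images.
- bin_center (a point): Centre of the loose grey bin (about 160 g), half-way up. Its axes: z up, +x from front to back (tongue side), y across. 85 mm deep, 52 wide, 66 high, open top, 3 mm walls; side walls are full height over the rear 60 mm, front wall and front 25 mm of the sides only 36 mm. Stands upright at the start; grip it across the side walls (52 mm).
- bin_tongue (a point): Root of the bin's tongue: outer face of the back wall, at the tongue's underside, mid-width, 62 mm above the bin's bottom. The tongue runs 10.5 mm backwards (4 mm thick, 40 wide) and ends in an upturned lip, 3 mm thick, whose top is 29 mm above the tongue's underside; gap between back wall and lip 7.5 mm.
- bin_lip (a point): Top of the upturned lip: 9 mm behind the back wall, 29 mm above bin_tongue. It enters the groove freely when the bin's front is tipped up 35 to 40 degrees and the bin moves along the lip's own direction; below about 25 degrees it does not pass.
- bin_foot (a point): Foot: a round bead 6 mm thick, 42 mm long across the bin, on a thin web at the bottom of the back wall; centre 11.5 mm behind the wall, 57 mm below bin_tongue.
- bin_ledge (a point): Middle of the upper face of the flat ledge on the bin's front, the place to press: 22 mm (x) by 52 mm (y), 36 mm above the bin's bottom, its middle 96 mm in front of the back wall's outer face.
- groove (a point): On the fixed upright slat panel: point on its front face, on the sill of the upper groove, mid-length, 160 mm above the table. x points level into the panel, y along the groove, z up. The mouth is 22 mm high; slats 5 mm thick, 400 mm long (y -200 to 200), a hollow 25 mm deep behind. When hung straight, bin_tongue is within about 3 mm of this sill in x and z.
- top_slat (a point): Lower front edge of the panel's top slat, mid-length, 22 mm above the sill; axes as groove. The slat is 18 mm high and is the panel's top. With the bin tipped up 38 degrees the lip is behind it when bin_tongue is 11 mm before the face and 7 mm above the sill; then turn the front down while moving in (at 20 degrees: 6 mm before the face, 6 mm above the sill).
- catch (a joint): Steel spring bar 8 mm thick, lying along the whole lower groove, axis 5 mm behind the panel's face and 52 mm below the upper sill; 0 at rest, to 0.005 m pushed up. The bin's foot must pass under it: the bin first rests on it leaning out 0.1 to 0.2 rad; past it, the foot is about 11 mm behind the face. Snapping takes about 6 to 12 N down on the ledge.
- holder (a joint): Place along the groove (m, in the groove's y) of the middle of the grey pencil holder already hanging on the panel: 0 at mid-panel. It slides stiffly.
- holder_center (a point): Middle of that pencil holder, half-way up: 80 mm wide along the groove, 75 mm deep, 66 mm high, at the height where the bin shall hang; pencils stand out up to 75 mm above its rim.
- jar: Water jar of clear glass, 68 mm across, 85 mm high, standing on the table; origin at the centre of its underside.

How it is judged:
On the way:
1. the bin hangs by itself, untouched by the robot: lip up behind the top slat, foot against the spring bar, leaning out (over 2 degrees), its foot not yet past the bar (angle between bin_center's own z axis and vertical between 0.04 and 0.35 rad and x of bin_foot in the frame of groove below 0.006 m and x of bin_lip in the frame of groove above 0.005 m and z of bin_lip in the frame of groove between 0.0225 and 0.05 m and contact force between each of the arm, the fingers and bin below 0.05 N and linear speed of bin below 0.02 m/s), for 0.3 s.
At the end, for the whole second after the job is handed in: Bin at rest in the upper groove, on the roomier side of the holder (either if within 15 mm of mid-panel): bin_tongue -6 to 4 mm in x and -3 to 6 mm in z of the sill, lip behind the slat, foot over 8 mm behind the face; within 0.08 rad of upright, 0.11 of square; holder within 12 mm; jar upright (x of bin_tongue in the frame of groove between -0.006 and 0.004 m and z of bin_tongue in the frame of groove between -0.003 and 0.006 m and y of bin_tongue in the frame of groove between -0.175 and 0.175 m and z of bin_lip in the frame of groove above 0.024 m and x of bin_lip in the frame of groove above 0.005 m and x of bin_foot in the frame of groove above 0.008 m and angle between bin_center's own z axis and vertical below 0.08 rad and angle between the y axis of bin_center and the y axis of groove, either way round below 0.11 rad and ((value of joint holder above -0.015 m and y of bin_tongue in the frame of holder_center below 0 m) or (value of joint holder below 0.015 m and y of bin_tongue in the frame of holder_center above 0 m)) and linear speed of bin below 0.01 m/s and distance of holder_center from where it was at the start of the episode below 0.012 m and angle between jar's own z axis and vertical below 0.2 rad); the robot touches nothing.
It fails at once if the pencil holder is shoved more than 15 mm (distance of holder_center from where it was at the start of the episode above 0.015 m).
It fails at once if the water jar is tipped (angle between jar's own z axis and vertical above 0.5 rad).
It also fails if it takes over 54 s, if anything falls off the work surface, if the arm or the gripper's body presses on something with over 40 N, if the wrist force passes 120 N, or if a joint passes its speed limit or range.

## Working session

There is one attempt and no reset: what is moved stays moved. The work goes in short steps, Python scripts to look and compute and a tool call to move; the robot and the scene stay as the last step left them, time stands still between calls to the robot, and variables do not carry over. Pictures are saved under pics/ and viewed, and the job is handed in when it is done.

Besides the shell and the picture viewer there is one more tool, called as name(argument=value, ...) on one line, values as JSON. jog_arm: Moves the arm, as the interface text tells. Its arguments: {"type":"object","properties":{"steps":{"type":"array","items":{"type":"array","items":{"type":"number"}}}},"required":["steps"]}

```bash
mkdir -p pics
cat > h.py <<'E'
import numpy as np, cv2
from station import state, grab_frame, get_calibration, order, ctrl
from scipy.spatial.transform import Rotation as Rn
E
python3 - <<'E'
from h import *
for n in("scene","top"):
    cv2.imwrite(f"pics/{n}0.png",grab_frame(n)); print(get_calibration(n))
print(state(), ctrl.tip_extent)
E
```

```text
{'camera_matrix': array([[549.10813684,   0.        , 322.36070622],
       [  0.        , 549.10813684, 244.51845298],
       [  0.        ,   0.        ,   1.        ]]), 'dist': array([-0.05572633,  0.        ,  0.        ,  0.        ,  0.        ]), 'position': array([1.11458843, 0.00289628, 0.74229883]), 'attitude': array([ 0.73283799, -0.00293606,  1.63009441])}
{'camera_matrix': array([[455.46424764,   0.        , 316.58293125],
       [  0.        , 455.46424764, 240.92072308],
       [  0.        ,   0.        ,   1.        ]]), 'dist': array([0.00958929, 0.        , 0.        , 0.        , 0.        ]), 'position': array([ 0.51129397, -0.03665121,  0.93698755]), 'attitude': array([ 0.05276239, -0.03330581, -1.56872079])}
{'clock': 0.1, 'joints': array([-1.20649979,  0.41790026, -0.0103244 ,  1.61410826,  0.0047386 ,
        1.11069406, -0.05301102]), 'qd': array([-1.21639598e-03, -8.57785975e-04,  1.28178880e-04, -1.36528800e-03,
       -9.09105462e-05,  3.03585150e-04,  1.32623983e-04]), 'effort': array([ 1.70128100e-03, -8.65834165e+01,  6.79210816e-01, -4.35636199e+01,
        1.89434888e-02,  4.92937674e-03, -1.51122413e-05]), 'eef_pos': array([0.24661187, 0.57398268, 0.25573388]), 'eef_rot': array([-3.14051121e+00,  1.10968847e-04,  2.73582984e+00]), 'ft_force': array([-0.77207719, -0.42691431, -0.22891668]), 'ft_torque': array([ 0.02880896, -0.01086032,  0.03611153]), 'finger_gap': 0.08520653320591688} 0.025
```

View pics/scene0.png

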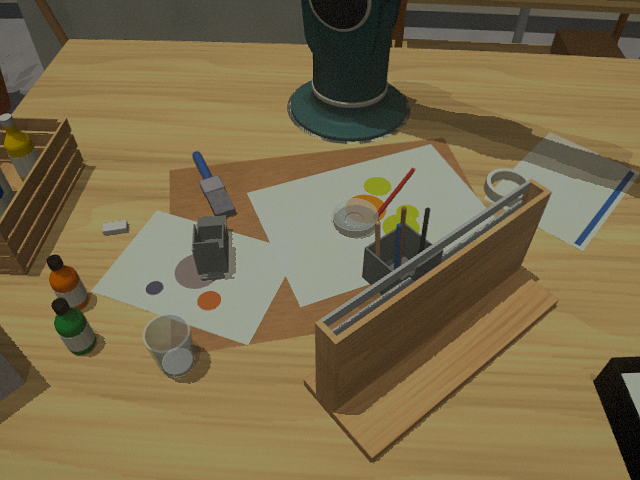

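View pics/top0.png

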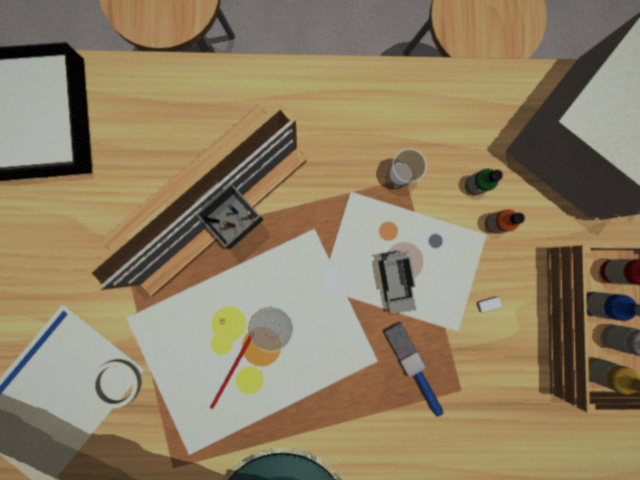

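Run:
```python
import cv2
a=cv2.imread("pics/top0.png")
cv2.imwrite("pics/t_panel.png",cv2.resize(a[95:305,80:320],None,fx=3.3,fy=2.85*3.3/3.3 if 0 else 2.85,interpolation=3)[:600])
cv2.imwrite("pics/t_bin.png",cv2.resize(a[140:330,340:500],None,fx=3.1,fy=3.1,interpolation=3))
b=cv2.imread("pics/scene0.png")
cv2.imwrite("pics/s_panel.png",cv2.resize(b[165:465,290:570],None,fx=2,fy=2,interpolation=3))
cv2.imwrite("pics/s_bin.png",cv2.resize(b[195:390,130:260],None,fx=3,fy=3,interpolation=3))
```

```text
(no output)
```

View pics/t_panel.png

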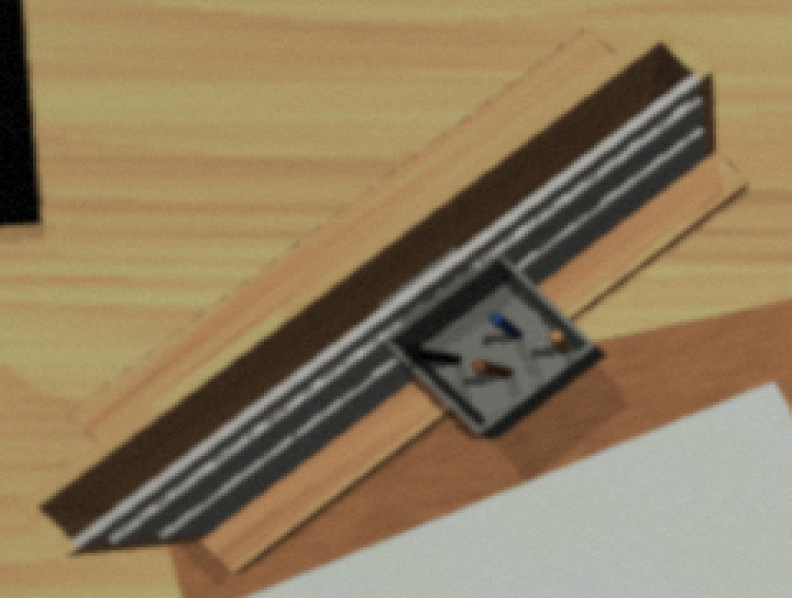

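View pics/t_bin.png

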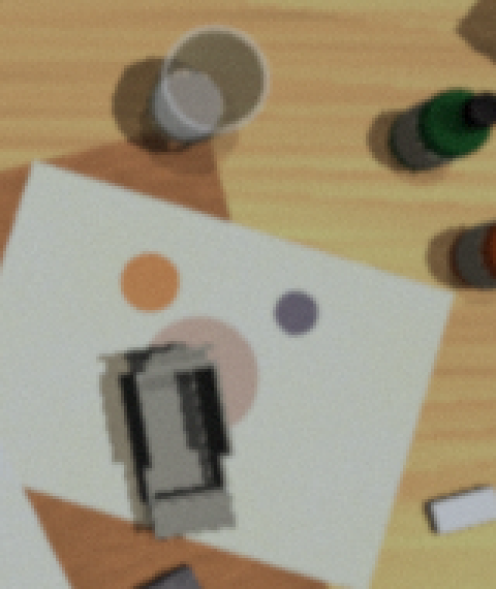

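View pics/s_panel.png

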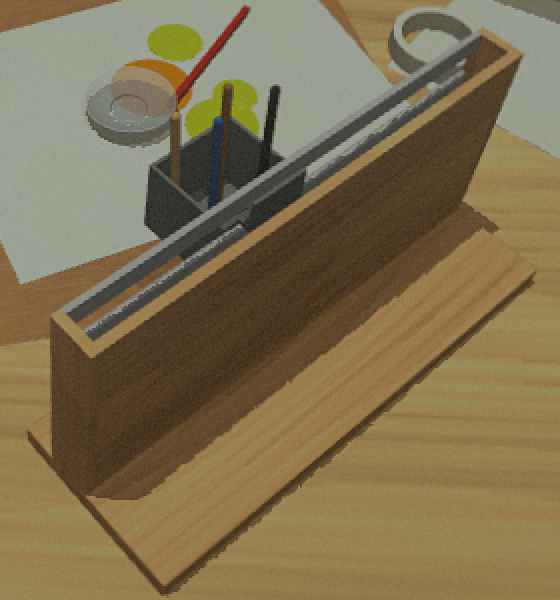

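View pics/s_bin.png

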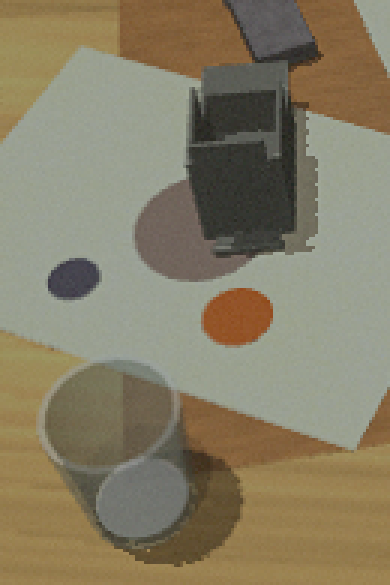

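Run:
```python
import cv2,numpy as np
a=cv2.imread("pics/top0.png");b=cv2.imread("pics/scene0.png")
def z(im,x,y,w=36,h=28,f=11):
    return cv2.resize(im[y:y+h,x:x+w],None,fx=f,fy=f,interpolation=3)
A=np.vstack([np.hstack([z(a,88,262),z(a,272,105)]),np.hstack([z(b,310,305),z(b,510,175)])])
cv2.imwrite("pics/ends.png",A); print(A.shape)
```

```text
(616, 792, 3)
```

View pics/ends.png

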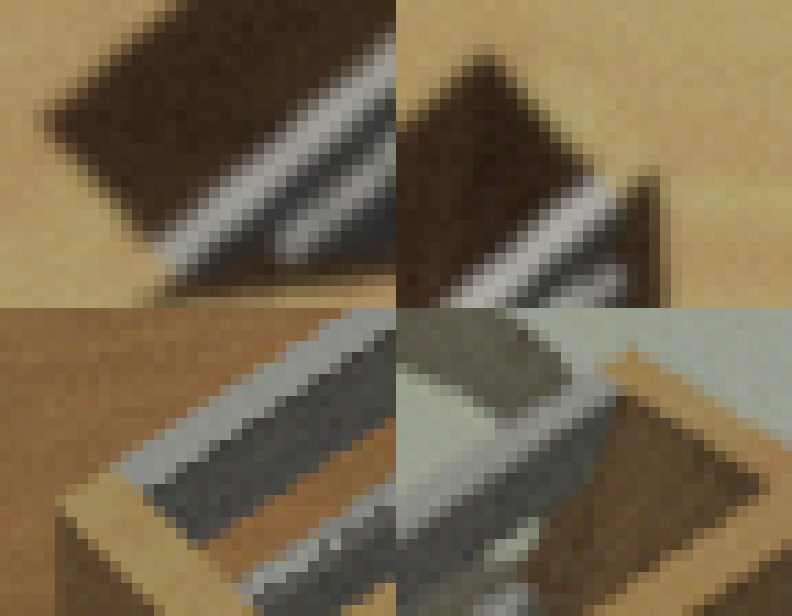

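```bash
cat >> h.py <<'E'
CAL={n:get_calibration(n) for n in("scene","top")}
def proj(n,P):
    c=CAL[n];R=Rn.from_euler('xyz',c['attitude']).as_matrix()
    p=(np.atleast_2d(P)-c['position'])@R; p=p*[1,-1,-1]
    return cv2.projectPoints(p.reshape(-1,1,3),np.zeros(3),np.zeros(3),c['camera_matrix'],c['dist'])[0].reshape(-1,2)
def fr(x,y,th,P,z0=0.):
    P=np.atleast_2d(P);c,s=np.cos(th),np.sin(th)
    return np.c_[x+c*P[:,0]-s*P[:,1],y+s*P[:,0]+c*P[:,1],z0+P[:,2]]
E
python3 - <<'E'
from h import *
from scipy.optimize import least_squares
def px(u,v,ox,oy,f=11): return [(u+.5)/f-.5+ox,(v+.5)/f-.5+oy]
T=[([0,.2,.2],px(180,272,88,262)),([.005,.2,.2],px(155,243,88,262)),([0,-.2,.2],px(222,203,272,105)),([.005,-.2,.2],px(198,180,272,105)),([0,.2,.16],px(287,264,88,262))]
S=[([0,-.2,.2],px(118,463-308,310,305)),([.005,-.2,.2],px(147,488-308,310,305)),([0,.2,.2],px(600-396,362-308,510,175)),([.005,.2,.2],px(622-396,388-308,510,175)),([.005,.2,.182],px(587-396,470-308,510,175))]
def res(p,full=0):
    r=[]
    for n,L in(("top",T),("scene",S)):
        q=proj(n,fr(*p[:3],np.array([a for a,_ in L]))); r.append(q-np.array([b for _,b in L]))
    return np.vstack(r).ravel()
s=least_squares(res,[.65,.2,.9],loss='soft_l1'); print(s.x,np.degrees(s.x[2])); print(res(s.x).reshape(-1,2).round(2))
for k in(0,1):
  # per camera
  n=("top","scene")[k];L=(T,S)[k]
  f=lambda p:(proj(n,fr(*p,np.array([a for a,_ in L])))-np.array([b for _,b in L])).ravel()
  print(n,least_squares(f,s.x).x)
E
```

```text
[0.61064779 0.12814959 0.73550721] 42.141458979649265
[[-0.33  0.36]
 [-0.15  0.65]
 [ 0.13 -0.66]
 [ 0.27 -0.82]
 [ 0.33 -0.05]
 [-0.17 -0.44]
 [-0.17  0.04]
 [-0.19 -0.08]
 [ 0.52 -0.71]
 [ 0.4   0.73]]
top [0.61041208 0.12814154 0.73294882]
scene [0.61076948 0.12809073 0.73709572]
```

```bash
cat >> h.py <<'E'
G=(0.6106,0.1281,0.7355)
def inv(n,uv,z):
    c=CAL[n];R=Rn.from_euler('xyz',c['attitude']).as_matrix()
    d=cv2.undistortPoints(np.array(uv,float).reshape(-1,1,2),c['camera_matrix'],c['dist']).reshape(-1,2)
    d=np.c_[d,np.ones(len(d))]*[1,-1,-1]@R.T
    return c['position']+d*((z-c['position'][2])/d[:,2])[:,None]
def tog(P):
    P=np.atleast_2d(P)-[G[0],G[1],.16];c,s=np.cos(G[2]),np.sin(G[2])
    return np.c_[c*P[:,0]+s*P[:,1],-s*P[:,0]+c*P[:,1],P[:,2]]
E
python3 - <<'E'
from h import *
h=inv("top",[[197.6,214.3],[225.5,248.3],[262.7,218.5],[233,187]],.164)
print(tog(h).round(4))
print("jar rim top", inv("top",[[340+215/3.1,140+78/3.1]],.085), "base",inv("top",[[340+187/3.1,140+104/3.1]],.005), inv("scene",[[130+143/3,195+498/3]],.003))
a=cv2.imread("pics/top0.png");b=cv2.imread("pics/scene0.png")
A=cv2.resize(a[240:318,370:425],None,fx=7,fy=7,interpolation=3)
B=cv2.resize(b[210:288,183:240],None,fx=7,fy=7,interpolation=3)
C=np.hstack([A,B]);cv2.imwrite("pics/binz.png",C);print(C.shape)
E
```

```text
[[-0.0032  0.0175  0.004 ]
 [-0.0776  0.0207  0.004 ]
 [-0.0816 -0.0594  0.004 ]
 [-0.0079 -0.0577  0.004 ]]
jar rim top [[ 0.7013916  -0.24125145  0.085     ]] base [[ 0.7014739  -0.24142476  0.005     ]] [[ 0.70294113 -0.24084311  0.003     ]]
(546, 784, 3)
```

View pics/binz.png

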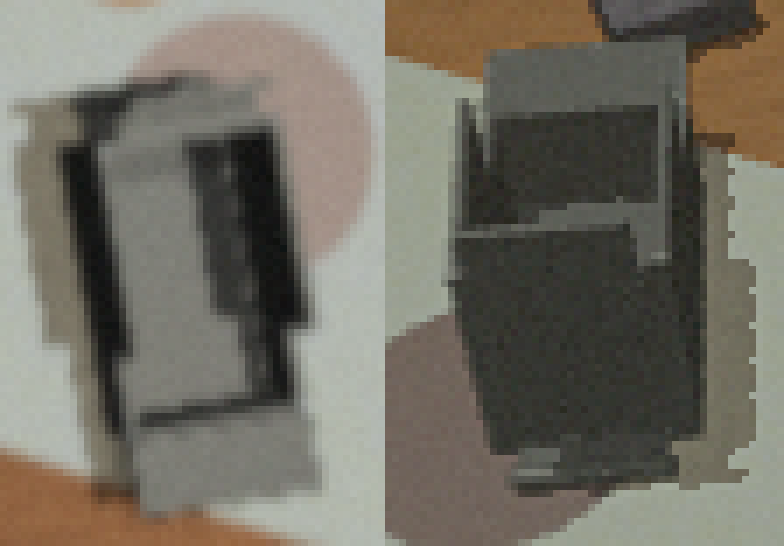

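```bash
cat >> h.py <<'E'
def wire():
    L=[]
    def poly(p): L.append(np.array(p,float))
    for y in(.026,-.026):
        poly([[0,y,0],[0,y,.066],[-.06,y,.066],[-.06,y,.036],[-.107,y,.036],[-.085,y,.036],[-.085,y,0],[0,y,0]])
    for p in([0,0,.066],[-.085,0,.036],[-.107,0,.036],[0,0,0]):
        poly([[p[0],.026,p[2]],[p[0],-.026,p[2]]])
    poly([[0,.02,.062],[.0105,.02,.062],[.0105,.02,.091],[.0105,-.02,.091],[.0105,-.02,.062],[0,-.02,.062]])
    poly([[.0075,.02,.091],[.0075,-.02,.091]])
    poly([[.0145,.021,.005],[.0145,-.021,.005]])
    return L
def T_bin(x,y,yaw,z=0,tip=0):
    # tongue-root based: (x,y,z)= bin origin (back wall bottom); tip=front up
    return x,y,yaw,z,tip
def bw(P,org,yaw,tip,about=np.array([0,0,.062])):
    # bin pts -> world; org = world pos of 'about' point
    return Rn.from_euler('z',yaw).apply(Rn.from_euler('y',tip).apply(np.asarray(P)-about))+org
E
python3 - <<'E'
from h import *
from scipy.optimize import least_squares
o=lambda u,v,ox,oy,f=7:[(u+.5)/f-.5+ox,(v+.5)/f-.5+oy]
T=[([-.107,.026,.036],o(143,517,370,240)),([-.107,-.026,.036],o(321,487,370,240)),([-.06,-.026,.066],o(310,325,370,240)),([0,-.026,.066],o(281,124,370,240))]
S=[([-.107,-.026,.036],o(487-385,50,183,210)),([-.107,.026,.036],o(685-385,40,183,210)),([.0105,-.02,.091],o(455-385,237,183,210)),([.0105,.02,.091],o(637-385,222,183,210)),([.0115,-.021,.002],o(513-385,490,183,210)),([.0115,.021,.002],o(680-385,475,183,210))]
def r(p,w=(0,1)):
    a=[]
    for k in w:
        n=("top","scene")[k];L=(T,S)[k]
        a.append(proj(n,fr(*p,np.array([q for q,_ in L])))-np.array([q for _,q in L]))
    return np.vstack(a).ravel()
s=least_squares(r,[.5,-.16,.1],loss='soft_l1');p=s.x;print(p,np.degrees(p[2]));print(r(p).reshape(-1,2).round(1))
print(least_squares(r,p,args=((0,),)).x,least_squares(r,p,args=((1,),)).x)
out=[]
for n,(x,y,w,h) in(("top",(370,240,55,78)),("scene",(183,210,57,78))):
    im=cv2.resize(cv2.imread(f"pics/{n}0.png")[y:y+h,x:x+w],None,fx=7,fy=7,interpolation=3)
    for l in wire():
        q=(proj(n,fr(*p,l))-[x,y]+.5)*7-.5
        cv2.polylines(im,[np.round(q).astype(int)],False,(0,0,255),1)
    out.append(im)
cv2.imwrite("pics/ov.png",np.hstack(out))
# panel third strip
for uv in([[80+165/3.3,95+537/2.85]],[[80+115/3.3,95+542/2.85]]):
    for z in(.08,.09,.095,.1,.16): print(z,tog(inv("top",uv,z)).round(3))
E
```

```text
[ 0.52643123 -0.219465    0.17034395] 9.75998945543022
[[ 0.  -0.2]
 [ 0.3 -0.5]
 [ 1.4 -0.1]
 [ 0.  -2.2]
 [ 0.4 -0.3]
 [ 0.8 -1.1]
 [ 0.1  0.2]
 [-0.8  0.3]
 [ 0.1 -0.8]
 [ 0.8 -0.7]]
[ 0.5249502  -0.218583    0.17020287] [ 0.52729571 -0.21945763  0.17848532]
0.08 [[ 0.002  0.202 -0.08 ]]
0.09 [[ 0.     0.199 -0.07 ]]
0.095 [[-0.001  0.198 -0.065]]
0.1 [[-0.002  0.196 -0.06 ]]
0.16 [[-0.015  0.178  0.   ]]
0.08 [[ 0.018  0.225 -0.08 ]]
0.09 [[ 0.016  0.221 -0.07 ]]
0.095 [[ 0.015  0.22  -0.065]]
0.1 [[ 0.014  0.218 -0.06 ]]
0.16 [[-0.001  0.199  0.   ]]
```

View pics/ov.png

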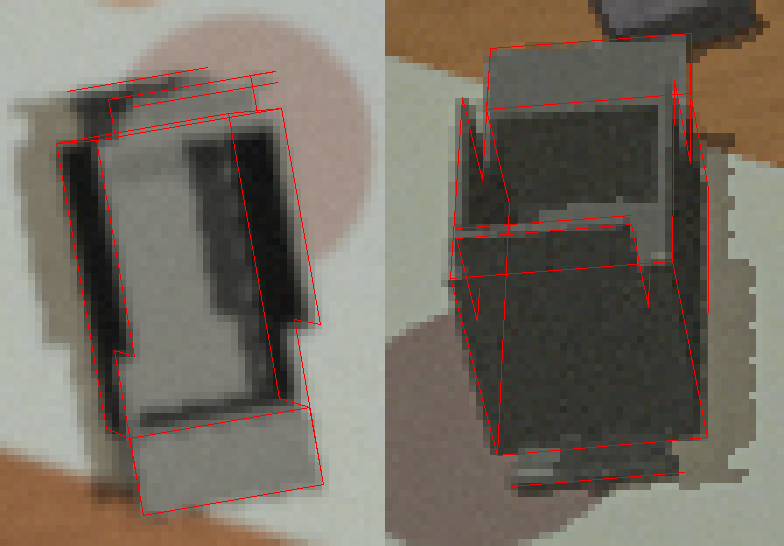

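jog_arm(steps=[[0.015, -0.048, 0, 7, 1], [0.03, -0.095, 0, 14, 1], [0.045, -0.143, 0, 21, 1], [0.06, -0.19, 0, 28, 1], [0.075, -0.238, 0, 33.1, 1]])

```text
clock: 0.6
eef_pos: [0.3218, 0.3344, 0.2561]
eef_rot: [-3.141, -0.0, -2.965]
ft_force: [1.0, 0.4, 1.3]
finger_gap: 0.0853
```

jog_arm(steps=[[0.015, -0.048, 0, 0, 1], [0.03, -0.095, 0, 0, 1], [0.045, -0.143, 0, 0, 1], [0.06, -0.19, 0, 0, 1], [0.075, -0.238, 0, 0, 1]])

```text
clock: 1.1
eef_pos: [0.3966, 0.0968, 0.2564]
eef_rot: [3.141, 0.0, -2.97]
ft_force: [2.0, 0.0, -0.1]
finger_gap: 0.0853
```

jog_arm(steps=[[0.015, -0.048, 0, 0, 1], [0.03, -0.095, 0, 0, 1], [0.045, -0.143, 0, 0, 1], [0.06, -0.19, 0, 0, 1], [0.075, -0.238, 0, 0, 1]])

```text
clock: 1.6
eef_pos: [0.4716, -0.1409, 0.2563]
eef_rot: [-3.142, 0.0, -2.969]
ft_force: [1.7, 1.2, -0.2]
finger_gap: 0.0855
```

jog_arm(steps=[[0.01, -0.042, 0, 0, 1], [0.019, -0.084, 0, 0, 1], [0.019, -0.084, -0.05, 0, 1], [0.019, -0.084, -0.1, 0, 1], [0.019, -0.084, -0.1, 0, 1]])

```text
clock: 2.1
eef_pos: [0.4874, -0.2219, 0.1512]
eef_rot: [3.138, -0.009, -2.97]
ft_force: [-0.8, 0.4, -0.0]
finger_gap: 0.0854
```

Run:
```python
from h import *
cv2.imwrite("pics/s1.png",cv2.resize(grab_frame("scene")[150:400,100:330],None,fx=2.3,fy=2.3,interpolation=3))
s=state();print(s['joints'].round(2),s['eef_pos'].round(4),s['eef_rot'].round(4))
```

```text
[-0.03  0.43  0.5   1.93 -0.26  0.85  2.35] [ 0.489  -0.2226  0.1547] [ 3.1397 -0.005  -2.97  ]
```

View pics/s1.png

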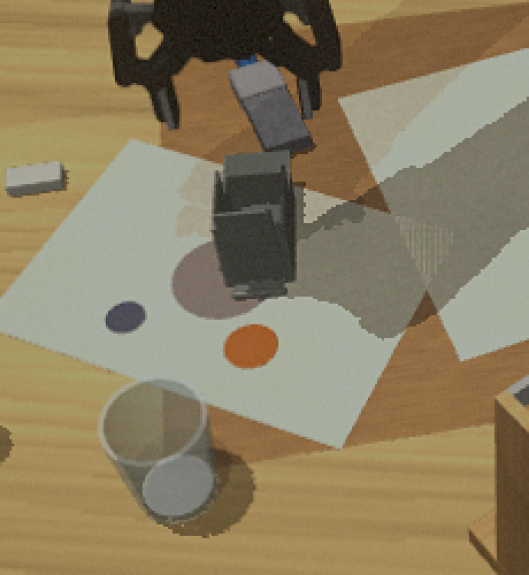

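jog_arm(steps=[[0, 0, 0, -8.5, 1], [0, 0, 0, -17, 1], [0, 0, 0, -25.5, 1], [0, 0, 0, -34, 1], [0, 0, 0, -42.5, 1]])

```text
clock: 2.65
eef_pos: [0.4918, -0.2229, 0.1594]
eef_rot: [3.14, 0.003, 2.566]
ft_force: [-0.2, -0.0, -0.3]
finger_gap: 0.0854
```

jog_arm(steps=[[0, 0, 0, -8.5, 1], [0, 0, 0, -17, 1], [0, 0, 0, -25.5, 1], [0, 0, 0, -34, 1], [0, 0, 0, -42.5, 1]])

```text
clock: 3.15
eef_pos: [0.4918, -0.2226, 0.1593]
eef_rot: [3.138, -0.0, 1.825]
ft_force: [-0.1, -0.5, -0.3]
finger_gap: 0.0854
```

jog_arm(steps=[[0, 0, 0, -8.5, 1], [0, 0, 0, -17, 1], [0, 0, 0, -25.5, 1], [0, 0, 0, -34, 1], [0, 0, 0, -42.5, 1]])

```text
clock: 3.65
eef_pos: [0.4919, -0.2224, 0.1591]
eef_rot: [3.139, -0.003, 1.084]
ft_force: [0.6, 0.5, -1.0]
finger_gap: 0.0857
```

jog_arm(steps=[[0, 0, 0, -8.5, 1], [0, 0, 0, -17, 1], [0, 0, 0, -25.5, 1], [0, 0, 0, -34, 1], [0, 0, 0, -42.5, 1]])

```text
clock: 4.15
eef_pos: [0.492, -0.2221, 0.1589]
eef_rot: [-3.14, -0.004, 0.342]
ft_force: [-0.9, -1.1, -0.1]
finger_gap: 0.0854
```

jog_arm(steps=[[0, 0, 0, -5, 1], [0, 0, 0, -10, 1], [0, 0, 0, -10, 1]])

```text
clock: 4.45
eef_pos: [0.4918, -0.2222, 0.1585]
eef_rot: [-3.14, -0.003, 0.172]
ft_force: [0.6, -0.7, 0.4]
finger_gap: 0.0853
```

Run:
```python
from h import *
s=state();print(s['joints'].round(2),s['eef_pos'].round(4),s['eef_rot'].round(4),s['ft_force'])
```

```text
[-0.49  0.73  1.2   1.94 -0.8   1.05 -0.33] [ 0.4918 -0.2222  0.1585] [-3.1402e+00 -2.9000e-03  1.7200e-01] [ 0.63423939 -0.72345584  0.38789793]
```

jog_arm(steps=[[0, -0.002, -0.025, 0, 1], [0, -0.002, -0.05, 0, 1], [0, -0.002, -0.05, 0, 1]])

```text
clock: 4.75
eef_pos: [0.4904, -0.2239, 0.1057]
eef_rot: [-3.139, 0.001, 0.175]
ft_force: [0.2, 0.5, 0.3]
finger_gap: 0.0856
```

Run:
```python
from h import *
s=state();print(s['joints'].round(3),s['eef_pos'].round(4),s['eef_rot'].round(4),s['ft_force'])
```

```text
[-0.433  0.788  1.112  1.969 -0.878  0.976 -0.272] [ 0.4904 -0.2239  0.1057] [-3.1389e+00  6.0000e-04  1.7540e-01] [0.17909421 0.50918602 0.28245438]
```

Good: tracking is back within 1 mm and joint 3 has moved off its limit. Lower and grip.

jog_arm(steps=[[0, -0.001, -0.025, 0, 1], [0, -0.001, -0.045, 0, 1], [0, -0.001, -0.053, 0, 1], [0, -0.001, -0.053, 0, 1], [0, -0.001, -0.053, 0, 0]])

```text
clock: 5.25
eef_pos: [0.4911, -0.2262, 0.0547]
eef_rot: [3.141, -0.001, 0.173]
ft_force: [0.9, 0.2, 0.2]
finger_gap: 0.0733
```

jog_arm(steps=[[0, 0, 0, 0, 0], [0, 0, 0, 0, 0], [0, 0, 0, 0, 0], [0, 0, 0, 0, 0], [0, 0, 0, 0, 0]])

```text
clock: 5.75
eef_pos: [0.491, -0.2261, 0.0544]
eef_rot: [3.141, -0.001, 0.172]
ft_force: [-2.6, 2.7, 13.7]
finger_gap: 0.0517
```

Run:
```python
from h import *
cv2.imwrite("pics/s2.png",cv2.resize(grab_frame("scene")[150:400,100:330],None,fx=2.3,fy=2.3,interpolation=3))
s=state();print(s['joints'].round(2),s['eef_pos'].round(4),s['eef_rot'].round(4),s['finger_gap'],s['ft_force'])
```

```text
[-0.37  0.85  1.02  1.98 -0.97  0.9  -0.22] [ 0.491  -0.2261  0.0545] [ 3.1414e+00 -1.4000e-03  1.7220e-01] 0.05106665457157136 [-1.56973346  3.15161582 13.54895766]
```

View pics/s2.png

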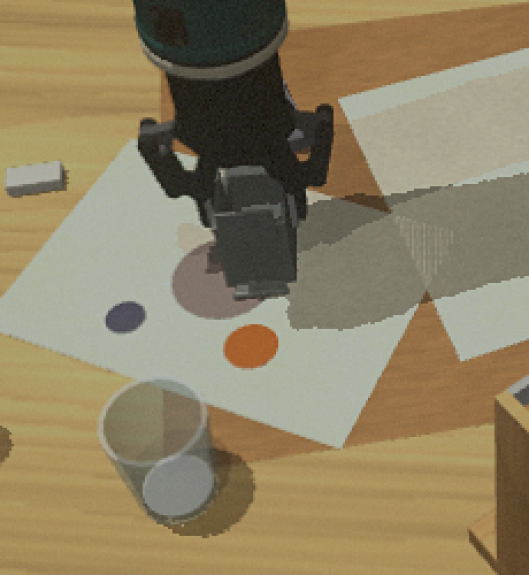

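jog_arm(steps=[[0, 0, 0.02, 0, 0], [0, 0, 0.06, 0, 0], [0, 0, 0.1, 0, 0], [0, 0, 0.125, 0, 0], [0, 0, 0.125, 0, 0]])

```text
clock: 6.3
eef_pos: [0.4915, -0.2266, 0.1816]
eef_rot: [3.14, -0.004, 0.172]
ft_force: [-0.0, 0.3, -1.5]
finger_gap: 0.0511
```

Run:
```python
from h import *
cv2.imwrite("pics/s3.png",cv2.resize(grab_frame("scene")[150:400,100:330],None,fx=2.3,fy=2.3,interpolation=3))
s=state();print(s['joints'].round(2),s['eef_pos'].round(4),s['eef_rot'].round(4),s['finger_gap'],s['ft_force'],s['ft_torque'])
```

```text
[-0.5   0.68  1.21  1.92 -0.74  1.07 -0.37] [ 0.491  -0.2259  0.1796] [ 3.1415e+00 -2.7000e-03  1.7250e-01] 0.05127057917047658 [ 0.52781765  1.06933519 -2.51098222] [0.02360828 0.00261379 0.01662788]
```

View pics/s3.png

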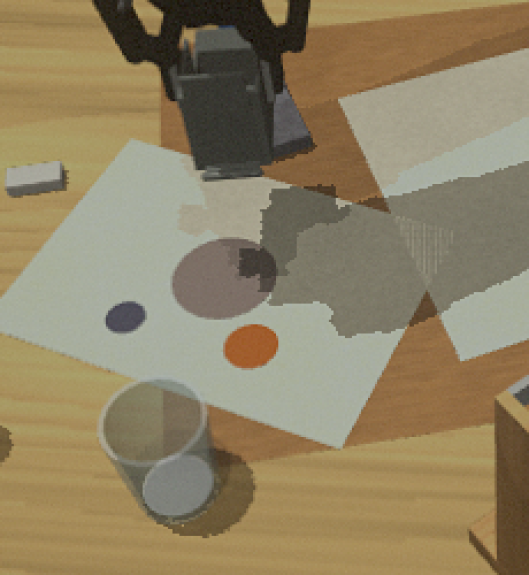

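```bash
cat >> h.py <<'E'
def w(xg,yg,z): return fr(*G,np.array([[xg,yg,z]]))[0]
E
python3 - <<'E'
from h import *
p=state()['eef_pos'];print(tog(p))
a=w(-.2,.115,.21);b=w(-.075,.115,.2395);print(a,b,a-p,b-a, np.degrees(G[2])-np.degrees(state()['eef_rot'][2]))
E
```

```text
[[-0.32616685 -0.18225092  0.01962692]]
[0.38514076 0.07918037 0.21      ] [0.47782768 0.16305012 0.2395    ] [-0.10589074  0.30506283  0.03037308] [0.09268692 0.08386975 0.0295    ] 32.256649988505245
```

jog_arm(steps=[[-0.015, 0.044, 0.004, 5, 0], [-0.03, 0.088, 0.008, 12, 0], [-0.045, 0.132, 0.012, 18, 0], [-0.06, 0.176, 0.016, 25, 0], [-0.075, 0.22, 0.02, 32.3, 0]])

```text
clock: 6.85
eef_pos: [0.4161, -0.0096, 0.1972]
eef_rot: [-3.141, 0.001, 0.724]
ft_force: [0.8, -0.3, -1.6]
finger_gap: 0.0513
```

jog_arm(steps=[[-0.015, 0.042, 0.005, 0, 0], [-0.031, 0.085, 0.01, 0, 0], [-0.031, 0.085, 0.01, 0, 0], [-0.031, 0.085, 0.01, 0, 0]])

```text
clock: 7.25
eef_pos: [0.3856, 0.0755, 0.2076]
eef_rot: [-3.14, 0.0, 0.723]
ft_force: [0.7, -0.1, -0.8]
finger_gap: 0.0512
```

Run:
```python
from h import *
s=state();p=s['eef_pos'];print(s['joints'].round(2),p.round(4),tog(p).round(4),np.degrees(s['eef_rot']).round(2));b=w(-.075,.115,.2395);print(b-p)
```

```text
[-1.43  0.11  1.24  2.23 -0.14  0.88 -0.95] [0.3856 0.0755 0.2076] [[-0.2022  0.112   0.0476]] [-1.799e+02  1.000e-02  4.144e+01]
[0.0922729  0.08756873 0.03193655]
```

jog_arm(steps=[[0.031, 0.029, 0.011, 0.3, 0], [0.062, 0.058, 0.022, 0.6, 0], [0.092, 0.087, 0.032, 0.6, 0], [0.092, 0.087, 0.032, 0.6, 0], [0.092, 0.087, 0.032, 0.6, 0]])

```text
clock: 7.75
eef_pos: [0.4791, 0.1592, 0.2389]
eef_rot: [3.14, 0.003, 0.728]
ft_force: [-0.5, -0.9, -1.2]
finger_gap: 0.0512
```

Run:
```python
from h import *
s=state();p=s['eef_pos'];print(s['joints'].round(2),p.round(4),tog(p).round(4),np.degrees(s['eef_rot']).round(2))
a=grab_frame("scene")[60:360,300:600];b=grab_frame("top")[100:340,50:290]
cv2.imwrite("pics/s4.png",np.hstack([cv2.resize(a,(400,400),interpolation=3),cv2.resize(b,(400,400),interpolation=3)]))
```

```text
[-1.25  0.38  1.07  1.95 -0.38  1.04 -0.85] [0.4791 0.1592 0.2389] [[-0.0767  0.1113  0.0789]] [1.7993e+02 1.5000e-01 4.1710e+01]
```

View pics/s4.png

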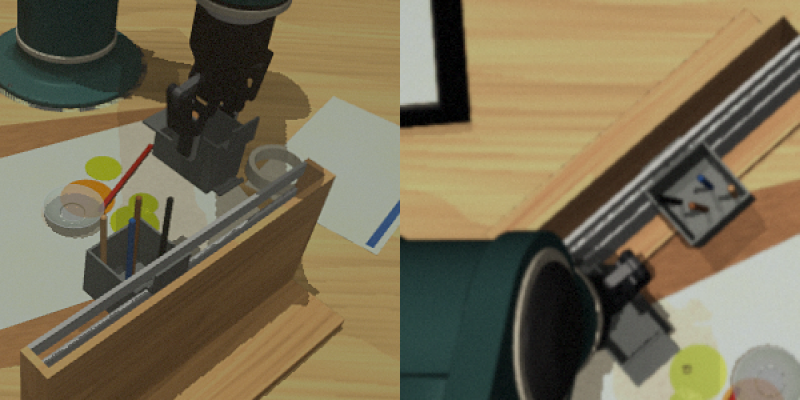

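```bash
cat >> h.py <<'E'
PIV=np.array([-.0347,-.001,.0485])
def overlay(fn,tip=0,dx=0,dz=0,cam="scene",box=(300,60,260,260),f=2.3,img=None,org=None,about=PIV,yaw=None):
    s=state();p=s['eef_pos']-[0,0,.006]; yw=s['eef_rot'][2] if yaw is None else yaw
    if org is None: org=p+np.array([dx*np.cos(yw),dx*np.sin(yw),dz])
    im=grab_frame(cam) if img is None else img
    x,y,W,H=box
    im=cv2.resize(im[y:y+H,x:x+W],None,fx=f,fy=f,interpolation=3); raw=im.copy()
    for l in wire():
        q=(proj(cam,bw(l,org,yw,tip,about))-[x,y]+.5)*f-.5
        cv2.polylines(im,[np.round(q).astype(int)],False,(0,0,255),1)
    cv2.imwrite(fn,im); return raw
E
python3 - <<'E'
from h import *
overlay("pics/o1.png",0,box=(385,120,130,110),f=6)
E
```

```text
(no output)
```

View pics/o1.png

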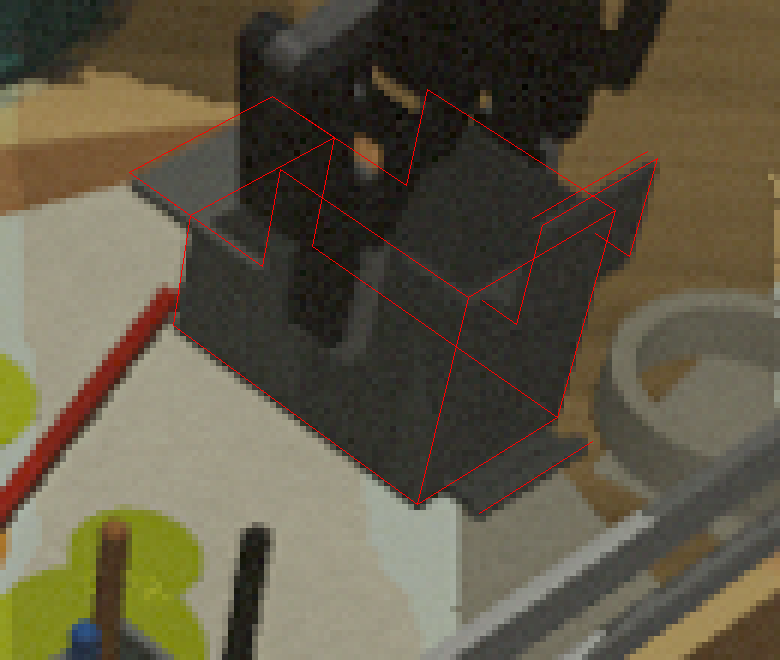

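jog_arm(steps=[[0.009, 0.0085, 0.0005, 0.4, 0], [0.0185, 0.017, 0.0005, 0.4, 0], [0.0185, 0.017, 0.0005, 0.4, 0], [0.022, 0.02, 0.002, 0.4, 0], [0.0245, 0.022, 0.0045, 0.4, 0]])

```text
clock: 8.4
eef_pos: [0.5019, 0.1817, 0.2437]
eef_rot: [-3.14, 0.005, 0.736]
ft_force: [-9.9, -7.6, -2.0]
finger_gap: 0.0514
```

Run:
```python
from h import *
s=state();p=s['eef_pos'];print(s['joints'].round(2),p.round(4),tog(p).round(4),np.degrees(s['eef_rot']).round(2),s['ft_force'],s['ft_torque'])
overlay("pics/o2.png",0.07,box=(385,120,140,130),f=5)
```

```text
[-1.22  0.43  1.04  1.88 -0.42  1.08 -0.85] [0.5019 0.1817 0.2437] [[-0.0446  0.1126  0.0837]] [-179.91    0.27   42.16] [-9.88460443 -7.63062298 -1.991846  ] [-1.93113768  2.54646075  0.02029926]
```

View pics/o2.png

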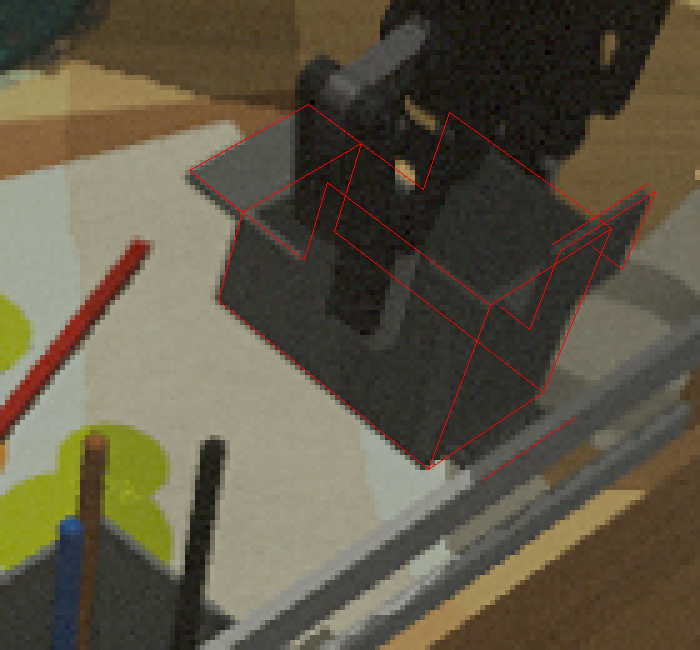

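jog_arm(steps=[[0.0045, 0.004, 0.005, 0, 0], [0.0095, 0.0085, 0.009, 0, 0], [0.0135, 0.012, 0.0115, 0, 0], [0.017, 0.0155, 0.013, 0, 0], [0.017, 0.0155, 0.013, 0, 0]])

```text
clock: 8.95
eef_pos: [0.5196, 0.1978, 0.2569]
eef_rot: [-3.141, 0.003, 0.736]
ft_force: [-6.6, -4.7, -1.5]
finger_gap: 0.0513
```

Run:
```python
from h import *
s=state();p=s['eef_pos'];print(s['joints'].round(2),p.round(4),tog(p).round(4),np.degrees(s['eef_rot']).round(2),s['ft_force'],s['ft_torque'])
overlay("pics/o3.png",np.radians(30),box=(385,110,140,130),f=5)
```

```text
[-1.2   0.46  1.03  1.81 -0.43  1.12 -0.86] [0.5196 0.1978 0.2569] [[-0.0207  0.1127  0.0969]] [-179.96    0.18   42.18] [-6.61779757 -4.66031556 -1.50154637] [-1.13795662  1.58183389 -0.01813834]
```

View pics/o3.png

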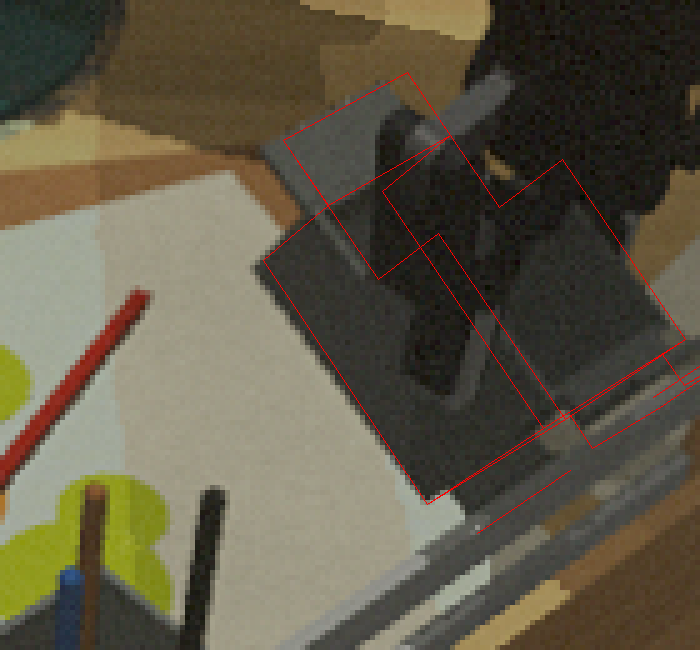

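jog_arm(steps=[[0.003, 0.0027, 0.001, 0, 0], [0.006, 0.0055, 0.002, 0, 0], [0.009, 0.008, 0.0025, 0, 0], [0.009, 0.008, 0.0025, 0, 0]])

```text
clock: 9.4
eef_pos: [0.5285, 0.2057, 0.2592]
eef_rot: [-3.141, 0.003, 0.736]
ft_force: [-6.7, -4.4, -1.6]
finger_gap: 0.0515
```

Run:
```python
from h import *
s=state();p=s['eef_pos'];print(s['joints'].round(2),p.round(4),tog(p).round(4),np.degrees(s['eef_rot']).round(2),s['ft_force'],s['ft_torque'])
im=grab_frame("scene");cv2.imwrite("pics/raw4.png",im)
overlay("pics/o4.png",np.radians(38),box=(385,100,150,140),f=5,img=im)
```

```text
[-1.19  0.48  1.02  1.78 -0.45  1.14 -0.86] [0.5285 0.2057 0.2592] [[-0.0088  0.1127  0.0992]] [-179.95    0.2    42.18] [-6.74522191 -4.43830325 -1.56038987] [-1.21470407  1.76928566 -0.03016099]
```

View pics/o4.png

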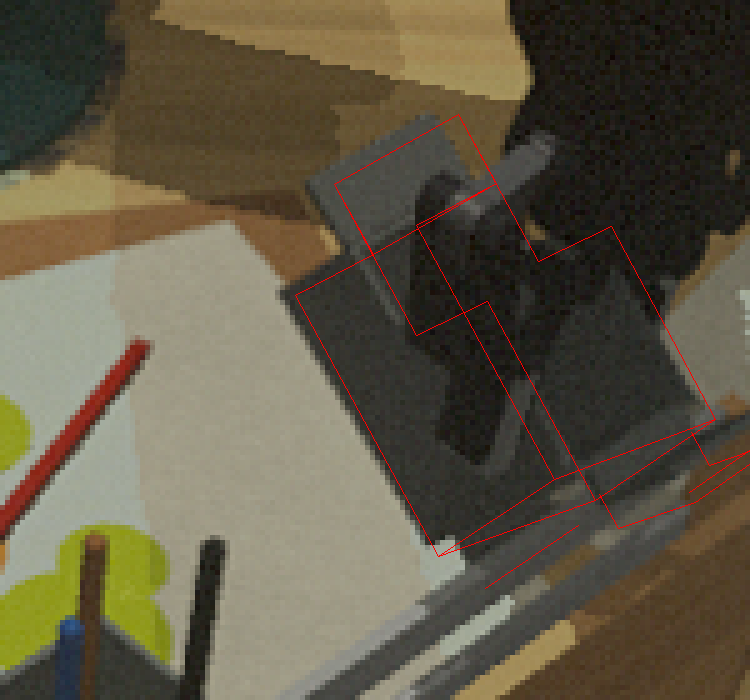

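```bash
cat >> h.py <<'E'
from scipy.optimize import least_squares
def fitbin(P,UV,g0,tip0,yaw=None,cam="scene",free_y=True):
    """fit tongue-root pos in groove frame (x,y,z rel sill) and tip."""
    yaw=G[2] if yaw is None else yaw
    def f(q):
        org=fr(*G,np.array([[q[0],q[1],.16+q[2]]]))[0]
        return (proj(cam,bw(np.array(P,float),org,yaw,q[3]))-UV).ravel()
    s=least_squares(f,[*g0,tip0],x_scale=[.01,.01,.01,.1],loss='soft_l1')
    return s.x,f(s.x).reshape(-1,2)
E
python3 - <<'E'
from h import *
P=[[-.107,-.026,.036],[-.107,.026,.036],[-.085,-.026,0],[0,-.026,0],[0,.026,.066],[-.06,.026,.066]]
UV=(np.array([[308,183],[435,115],[283,290],[425,540],[712,410],[610,232]])+.5)/5-.5+[385,100]
q,r=fitbin(P,UV,[0.03,.11,.08],.6);print(q.round(4),np.degrees(q[3]),r.round(1).tolist())
org=w(q[0],q[1],.16+q[2])
overlay("pics/o5.png",q[3],box=(385,100,150,140),f=5,img=cv2.imread("pics/raw4.png"),org=org,about=np.array([0,0,.062]),yaw=G[2])
# tongue rel to TCP in groove frame
t=tog(state()['eef_pos'])[0];print("tongue-TCP",(q[:3]-t).round(4), "foot",tog(bw([[.0115,0,.005]],org,G[2],q[3])).round(4))
E
```

```text
[0.0231 0.1123 0.0833 0.6442] 36.911798338082626 [[1.8, -0.4], [1.4, -0.6], [-0.3, 0.8], [0.5, 2.5], [-2.2, 0.3], [-3.1, -2.4]]
tongue-TCP [ 0.0319 -0.0004 -0.016 ] foot [[-0.002   0.1123  0.0308]]
```

View pics/o5.png

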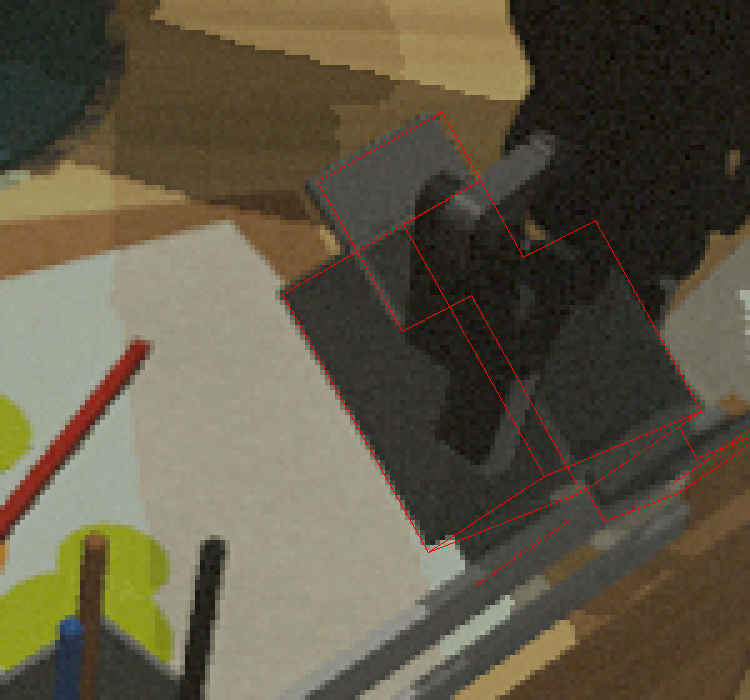

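jog_arm(steps=[[-0.015, -0.0135, 0.01, 0, 0], [-0.037, -0.0335, 0.02, 0, 0], [-0.052, -0.047, 0.02, 0, 0], [-0.052, -0.047, 0.02, 0, 0], [-0.052, -0.047, 0.02, 0, 0]])

```text
clock: 9.95
eef_pos: [0.4773, 0.1598, 0.2802]
eef_rot: [-3.141, -0.001, 0.737]
ft_force: [0.2, 0.4, -1.4]
finger_gap: 0.0511
```

Run:
```python
from h import *
s=state();p=s['eef_pos'];print(s['joints'].round(2),p.round(4),tog(p).round(4),np.degrees(s['eef_rot']).round(2),s['ft_force'],s['ft_torque'])
im=grab_frame("scene");cv2.imwrite("pics/raw6.png",im)
cv2.imwrite("pics/z6.png",cv2.resize(im[50:170,350:500],None,fx=5,fy=5,interpolation=3))
im=grab_frame("top");cv2.imwrite("pics/raw6t.png",im)
cv2.imwrite("pics/z6t.png",cv2.resize(im[200:350,120:290],None,fx=4,fy=4,interpolation=3))
```

```text
[-1.31  0.31  1.12  1.91 -0.32  1.11 -0.9 ] [0.4773 0.1598 0.2802] [[-0.0776  0.113   0.1202]] [-1.7996e+02 -6.0000e-02  4.2230e+01] [ 0.22165124  0.38839074 -1.35598725] [-0.01074691 -0.02036287 -0.02495998]
```

View pics/z6.png

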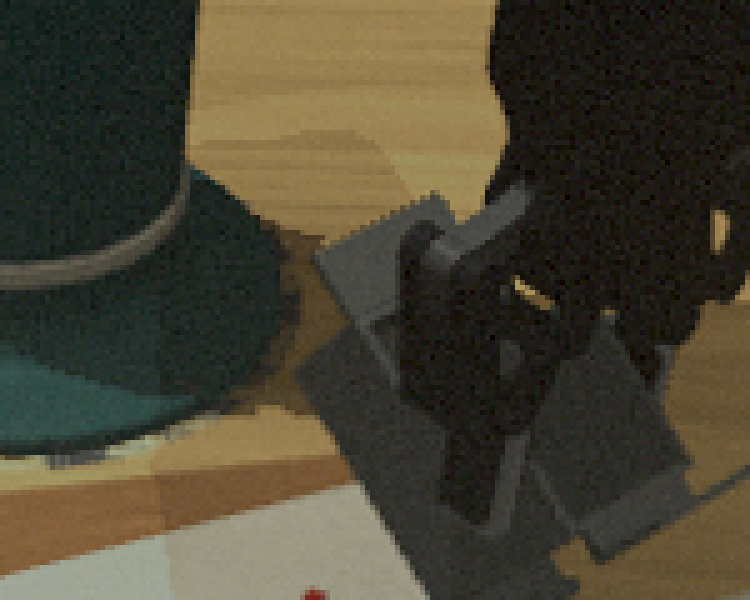

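View pics/z6t.png

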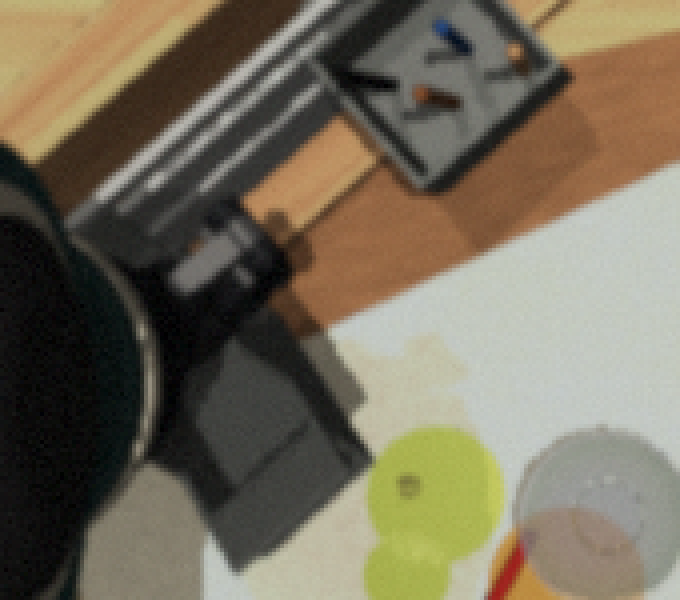

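Run:
```python
from h import *
t=tog(state()['eef_pos'])[0]
P=[[-.107,-.026,.036],[-.107,.026,.036],[-.085,-.026,0]]
UV=np.array([[318,260],[437,197],[297,375]])
im=cv2.imread("pics/raw6.png");imt=cv2.imread("pics/raw6t.png")
UV=(UV+.5)/5-.5+[350,50]
Pt=[[-.107,-.026,.036],[-.107,.026,.036]]; UVt=(np.array([[370,460],[237,572]])+.5)/4-.5+[120,200]
lip=[[.0105,-.02,.091],[.0105,.02,.091]]; UVl=(np.array([[603,563],[690,497]])+.5)/5-.5+[350,50]
def f(q):
    org=w(q[0],q[1],.16+q[2]);
    return np.vstack([proj("scene",bw(np.array(P+lip),org,G[2],q[3]))-np.vstack([UV,UVl]),proj("top",bw(np.array(Pt),org,G[2],q[3]))-UVt]).ravel()
s=least_squares(f,[-.04,.11,.1,.64],x_scale=[.01,.01,.01,.1],loss='soft_l1');q=s.x
print(q.round(4),np.degrees(q[3]),f(q).reshape(-1,2).round(1).tolist(),"tongue-TCP",(q[:3]-t).round(4))
org=w(q[0],q[1],.16+q[2]);a=np.array([0,0,.062])
overlay("pics/o6.png",q[3],box=(350,70,150,130),f=5,img=im,org=org,about=a,yaw=G[2])
overlay("pics/o6t.png",q[3],box=(120,230,120,120),f=5,img=imt,org=org,about=a,yaw=G[2],cam="top")
```

```text
[-0.0521  0.1114  0.0961  0.6872] 39.37312872333944 [[-2.1, -0.1], [-0.7, 0.1], [-4.1, -0.6], [7.5, -0.0], [9.1, 1.7], [-3.4, 1.5], [0.9, -0.6]] tongue-TCP [ 0.0252 -0.0014 -0.0239]
```

View pics/o6.png

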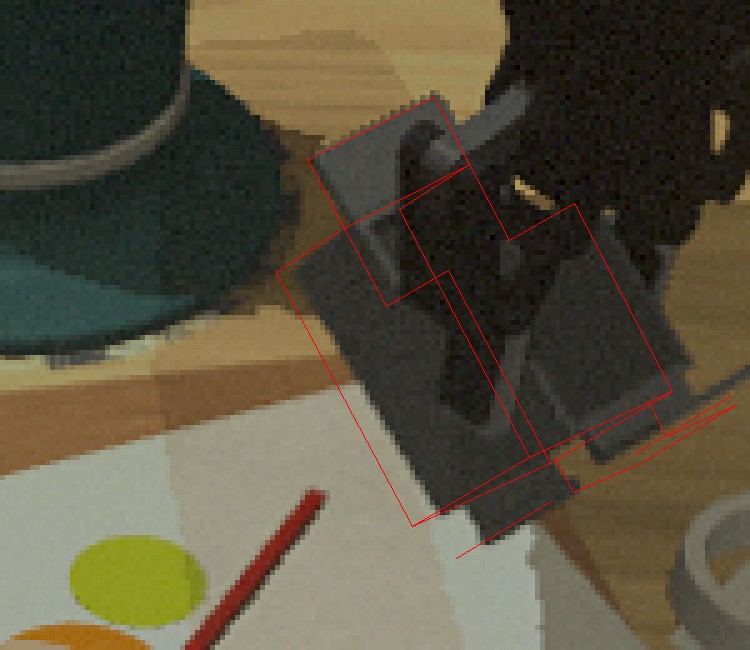

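View pics/o6t.png

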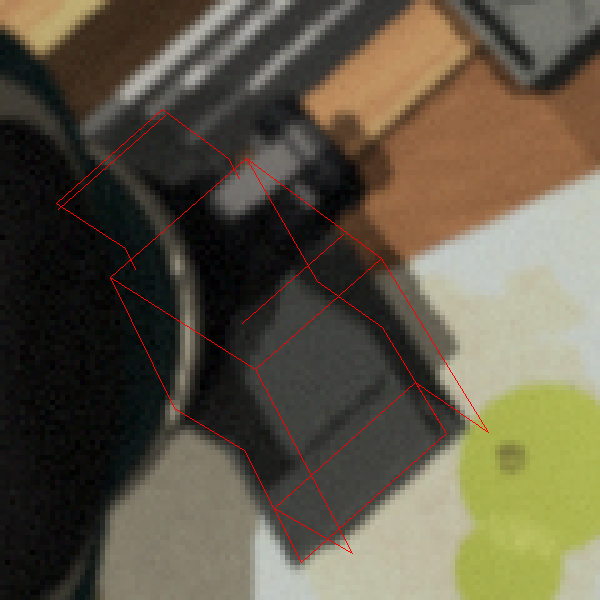

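```bash
cat > fit6.py <<'E'
from h import *
t=tog(state()['eef_pos'])[0]
P=np.array([[-.107,-.026,.036],[-.107,.026,.036],[-.085,-.026,0],[0,-.026,0],[.0125,-.021,.003],[.0125,.021,.003],[-.06,.026,.066],[0,.026,.066]])
UV=(np.array([[317,160],[437,97],[296,275],[437,510],[487,543],[578,490],[612,220],[692,362]])+.5)/5-.5+[350,70]
Pt=np.array([[-.107,-.026,.036],[-.107,.026,.036],[-.085,.026,.036]]); UVt=(np.array([[465,430],[297,565],[258,500]])+.5)/5-.5+[120,230]
im=cv2.imread("pics/raw6.png");imt=cv2.imread("pics/raw6t.png")
def f(q):
    org=w(q[0],q[1],.16+q[2]);
    return np.vstack([proj("scene",bw(P,org,q[4],q[3]))-UV,(proj("top",bw(Pt,org,q[4],q[3]))-UVt)]).ravel()
s=least_squares(f,[-.04,.11,.1,.6,G[2]],x_scale=[.01,.01,.01,.1,.1],loss='soft_l1');q=s.x
print(q.round(4),np.degrees(q[3:]),f(q).reshape(-1,2).round(1).tolist(),"tongue-TCP",(q[:3]-t).round(4))
org=w(q[0],q[1],.16+q[2]);a=np.array([0,0,.062])
overlay("pics/o7.png",q[3],box=(350,70,150,130),f=5,img=im,org=org,about=a,yaw=q[4])
overlay("pics/o7t.png",q[3],box=(120,230,120,120),f=5,img=imt,org=org,about=a,yaw=q[4],cam="top")
E
python3 fit6.py
```

```text
[-0.0468  0.1133  0.1068  0.5968  0.7466] [34.19317581 42.77814304] [[-0.6, -0.7], [0.4, -0.7], [-0.9, 0.3], [1.4, 2.5], [-0.7, 1.1], [-0.1, 0.0], [-5.3, -7.2], [1.2, 0.7], [-5.4, 0.1], [-0.5, -0.6], [0.9, 1.2]] tongue-TCP [ 0.0306  0.0004 -0.0132]
```

View pics/o7.png

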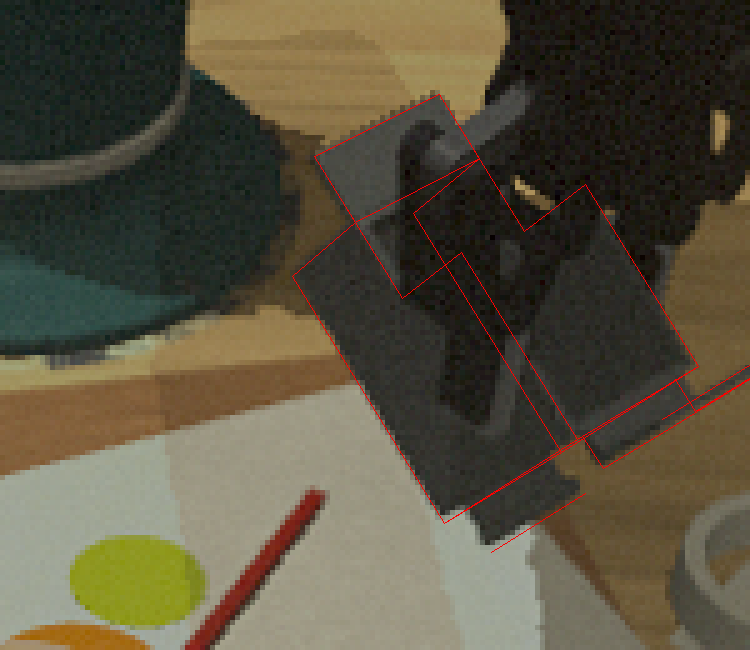

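View pics/o7t.png

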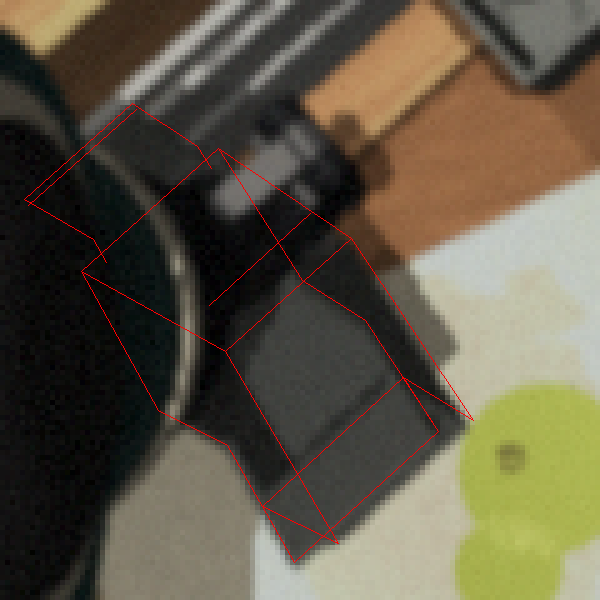

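jog_arm(steps=[[0.023, 0.0205, -0.012, 0, 0], [0.0455, 0.041, -0.023, 0, 0], [0.0475, 0.043, -0.0227, 0, 0], [0.051, 0.046, -0.0227, 0, 0], [0.0545, 0.049, -0.0223, 0, 0]])

```text
clock: 10.55
eef_pos: [0.5307, 0.2069, 0.2569]
eef_rot: [-3.141, 0.004, 0.735]
ft_force: [-7.1, -5.0, -5.2]
finger_gap: 0.0515
```

jog_arm(steps=[[0, 0, 0, 0, 0], [-0.003, -0.0027, 0.0, 0, 0], [-0.025, -0.0225, 0.02, 0, 0], [-0.0545, -0.049, 0.0223, 0, 0], [-0.0545, -0.049, 0.0223, 0, 0]])

```text
clock: 11.05
eef_pos: [0.4749, 0.1559, 0.2804]
eef_rot: [-3.138, -0.001, 0.733]
ft_force: [1.0, 0.6, -1.0]
finger_gap: 0.0516
```

Run:
```python
from h import *
s=state();p=s['eef_pos'];print(s['joints'].round(2),p.round(4),tog(p).round(4),np.degrees(s['eef_rot']).round(2),s['ft_force'],s['ft_torque'])
im=grab_frame("scene");cv2.imwrite("pics/raw8.png",im)
cv2.imwrite("pics/z8.png",cv2.resize(im[70:200,350:500],None,fx=5,fy=5,interpolation=3))
```

```text
[-1.32  0.31  1.13  1.92 -0.32  1.11 -0.9 ] [0.4749 0.1559 0.2804] [[-0.0819  0.1116  0.1204]] [-1.7981e+02 -7.0000e-02  4.2000e+01] [ 0.95398719  0.61079656 -0.99692079] [ 0.05471772 -0.06524721 -0.01283013]
```

View pics/z8.png

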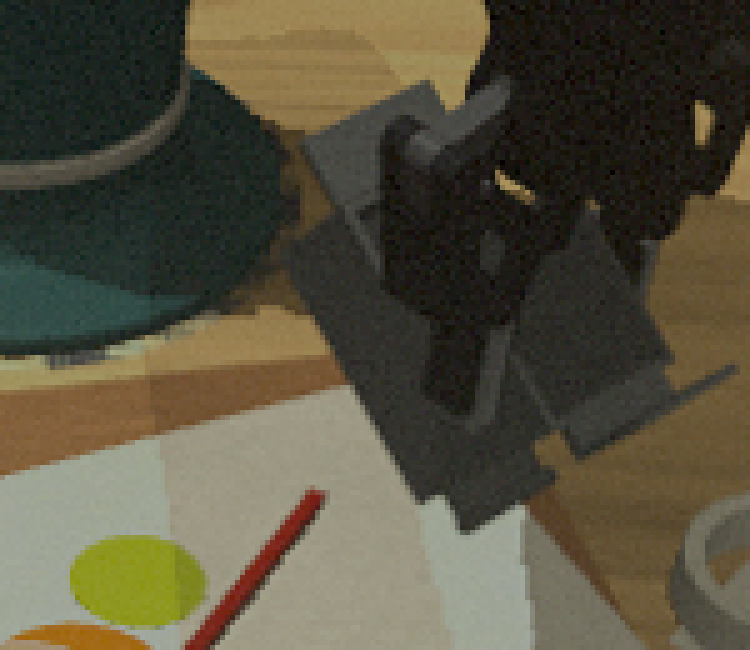

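```bash
cat > fit8.py <<'E'
from h import *
import sys
t=tog(state()['eef_pos'])[0]
P=np.array([[-.107,-.026,.036],[-.107,.026,.036],[-.085,-.026,0],[0,-.026,0],[.0125,-.021,.003],[.0125,.021,.003],[0,.026,.066],[.0105,-.02,.091],[.0105,.02,.091]])
UV=(np.array([[303,140],[430,83],[287,258],[420,500],[467,533],[556,478],[672,356],[580,460],[737,370]])+.5)/5-.5+[350,70]
im=cv2.imread("pics/raw8.png")
def f(q):
    return (proj("scene",bw(P,w(q[0],q[1],.16+q[2]),q[4],q[3]))-UV).ravel()
s=least_squares(f,[-.04,.11,.1,.6,G[2]],x_scale=[.01,.01,.01,.1,.1],loss='soft_l1');q=s.x
print(q.round(4),np.degrees(q[3:]),f(q).reshape(-1,2).round(1).tolist(),"tongue-TCP",(q[:3]-t).round(4))
overlay("pics/o8.png",q[3],box=(350,70,150,130),f=5,img=im,org=w(q[0],q[1],.16+q[2]),about=np.array([0,0,.062]),yaw=q[4])
E
python3 fit8.py
```

```text
[-0.0598  0.1191  0.0987  0.6154  0.6959] [35.26179569 39.87281953] [[0.5, 0.1], [0.9, 0.1], [-1.0, -0.1], [0.1, 1.0], [-1.8, -0.3], [-0.0, 0.1], [0.1, 1.0], [10.6, -7.6], [-1.1, -0.3]] tongue-TCP [ 0.0199  0.0066 -0.0219]
```

View pics/o8.png

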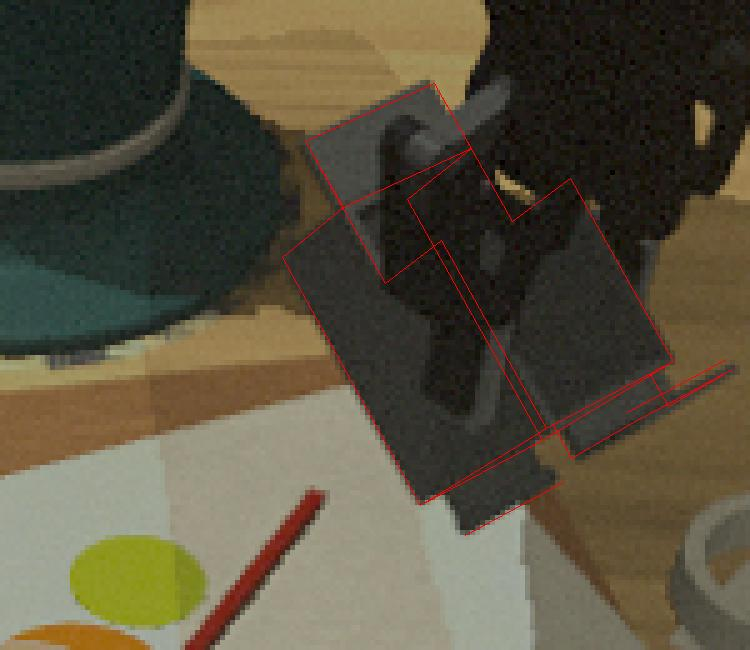

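```bash
sed -i 's/\[.0105,-.02,.091\],\[.0105,.02,.091\]/[.0105,-.02,.062],[.0105,.02,.091]/' fit8.py; python3 fit8.py
python3 - <<'E'
src=open('fit8.py').read().split("s=least")[0]
exec(src)
for yaw in np.radians([41.5,42,42.8]):
  for y in(t[1],t[1]+.001):
    g=lambda q:f([q[0],y,q[1],q[2],yaw])
    s=least_squares(g,[-.04,.1,.6],x_scale=[.01,.01,.1],loss='soft_l1');q=s.x
    print(np.degrees(yaw),q.round(4),np.degrees(q[2]).round(1),s.cost.round(2),"t-TCP",(q[:2]-t[[0,2]]).round(4))
E
```

```text
[-0.0592  0.1205  0.0986  0.6274  0.7267] [35.94718404 41.6353365 ] [[0.6, 0.4], [0.3, -0.1], [-1.1, 0.1], [0.6, 1.0], [-1.2, -0.3], [-0.1, -0.4], [0.7, 0.6], [-0.4, -0.3], [-0.0, -0.6]] tongue-TCP [ 0.0205  0.0081 -0.022 ]
41.5 [-0.0537  0.1057  0.6241] 35.8 3.96 t-TCP [ 0.0259 -0.0149]
41.5 [-0.0544  0.1048  0.6242] 35.8 3.68 t-TCP [ 0.0252 -0.0158]
42.0 [-0.0535  0.1058  0.6296] 36.1 4.27 t-TCP [ 0.0262 -0.0148]
42.0 [-0.0541  0.1049  0.6297] 36.1 3.96 t-TCP [ 0.0255 -0.0157]
42.8 [-0.053   0.1059  0.6383] 36.6 5.17 t-TCP [ 0.0266 -0.0147]
42.8 [-0.0537  0.105   0.6385] 36.6 4.82 t-TCP [ 0.0259 -0.0156]
```

Run:
```python
from h import *
im=grab_frame("top");cv2.imwrite("pics/raw8t.png",im)
cv2.imwrite("pics/z8t.png",cv2.resize(im[270:350,160:250],None,fx=7,fy=7,interpolation=3))
```

```text
(no output)
```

View pics/z8t.png

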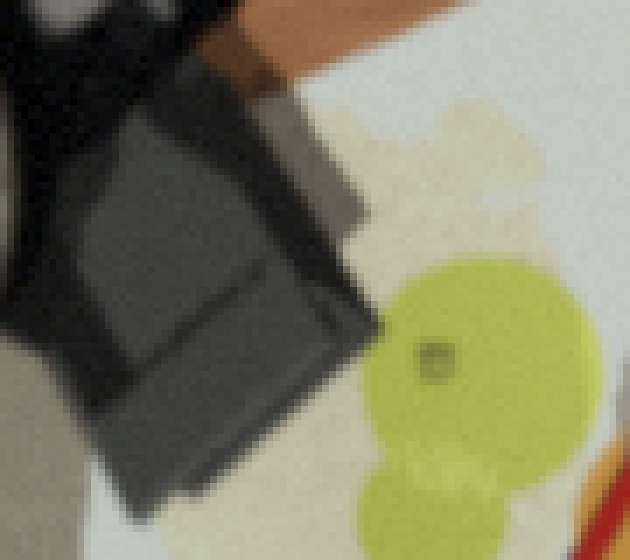

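```bash
cat > fit9.py <<'E'
src=open('fit8.py').read().split("s=least")[0]
exec(src)
Pt=np.array([[-.107,.026,.036],[-.085,-.026,0],[-.085,.026,0]]);UVt=(np.array([[138,519],[380,323],[196,494]])+.5)/7-.5+[160,270]
def F(q): return np.r_[f(q),(proj("top",bw(Pt,w(q[0],q[1],.16+q[2]),q[4],q[3]))-UVt).ravel()]
s=least_squares(F,[-.04,.11,.1,.6,G[2]],x_scale=[.01,.01,.01,.1,.1],loss='soft_l1');q=s.x
print(q.round(4),np.degrees(q[3:]),F(q).reshape(-1,2).round(1).tolist(),"tongue-TCP",(q[:3]-t).round(4))
overlay("pics/o9t.png",q[3],box=(120,230,120,120),f=5,img=cv2.imread("pics/raw8t.png"),org=w(q[0],q[1],.16+q[2]),about=np.array([0,0,.062]),yaw=q[4],cam="top")
E
python3 fit9.py
```

```text
[-0.0512  0.1091  0.1088  0.6163  0.7104] [35.31045171 40.70549049] [[0.1, -0.5], [0.7, -1.0], [-1.5, -0.2], [0.6, 1.7], [-1.1, 0.5], [0.8, 0.4], [1.7, 0.7], [-0.3, -0.0], [0.9, -0.5], [-0.0, 0.0], [2.4, 0.7], [0.8, 0.1]] tongue-TCP [ 0.0272 -0.0037 -0.0117]
```

View pics/o9t.png

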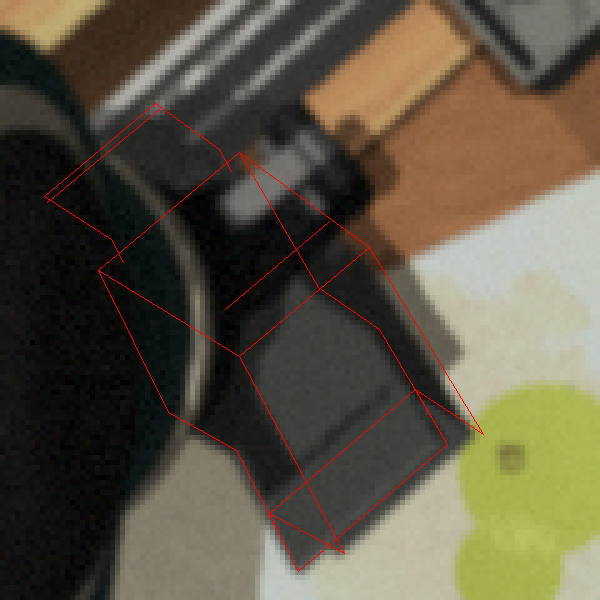

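Run:
```python
from h import *
s=state();p=s['eef_pos'];print(s['clock'],p.round(4),tog(p).round(4),np.degrees(s['eef_rot']).round(2))
```

```text
11.15 [0.4768 0.1592 0.2805] [[-0.0784  0.1128  0.1205]] [-1.799e+02 -1.200e-01  4.220e+01]
```

jog_arm(steps=[[0.025, 0.0225, -0.012, 0, 0], [0.046, 0.0417, -0.024, 0, 0], [0.05, 0.0455, -0.024, 0, 0], [0.0545, 0.0495, -0.024, 0, 0], [0.058, 0.0525, -0.024, 0, 0]])

```text
clock: 11.65
eef_pos: [0.5341, 0.2106, 0.2553]
eef_rot: [-3.141, 0.004, 0.735]
ft_force: [-9.9, -5.4, -3.4]
finger_gap: 0.0512
```

jog_arm(steps=[[0, 0, 0, 0, 0], [-0.003, -0.0027, 0.0, 0, 0], [-0.025, -0.0225, 0.02, 0, 0], [-0.055, -0.0495, 0.024, 0, 0], [-0.055, -0.0495, 0.024, 0, 0]])

```text
clock: 12.15
eef_pos: [0.4781, 0.1588, 0.2807]
eef_rot: [-3.139, -0.001, 0.733]
ft_force: [-0.2, 0.9, -0.7]
finger_gap: 0.0513
```

jog_arm(steps=[[0, 0, 0, 0, 0], [0, 0, 0, 0, 0]])

```text
clock: 12.35
eef_pos: [0.4804, 0.1627, 0.2802]
eef_rot: [-3.142, -0.001, 0.737]
ft_force: [0.4, 0.4, -1.3]
finger_gap: 0.0514
```

Run:
```python
from h import *
s=state();p=s['eef_pos'];print(s['clock'],p.round(4),tog(p).round(4),np.degrees(s['eef_rot']).round(2),s['ft_force'])
im=grab_frame("scene");cv2.imwrite("pics/raw10.png",im)
imt=grab_frame("top");cv2.imwrite("pics/raw10t.png",imt)
cv2.imwrite("pics/z10.png",cv2.resize(im[70:180,350:500],None,fx=5,fy=5,interpolation=3))
cv2.imwrite("pics/z10t.png",cv2.resize(imt[270:350,160:250],None,fx=7,fy=7,interpolation=3))
p=state()['eef_pos'];print(p)
```

```text
12.35 [0.4804 0.1627 0.2802] [[-0.0733  0.113   0.1202]] [-1.7999e+02 -4.0000e-02  4.2240e+01] [ 0.36955362  0.42840859 -1.32626189]
[0.48042915 0.16246906 0.27987222]
```

View pics/z10.png

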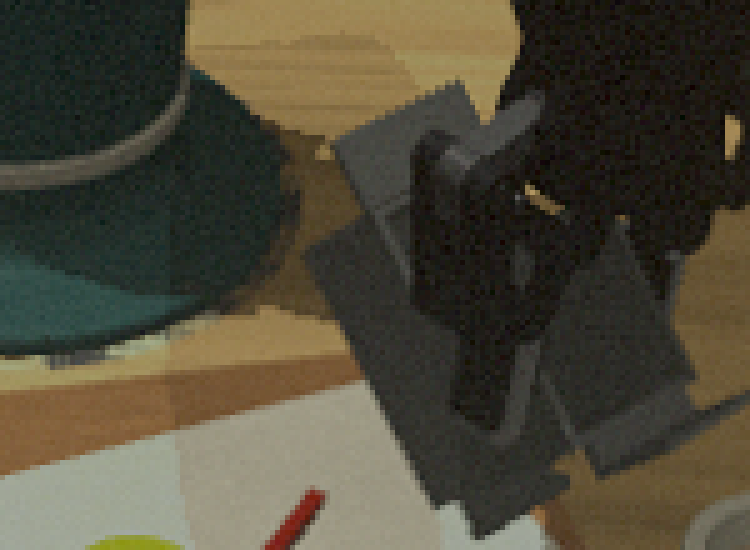

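View pics/z10t.png

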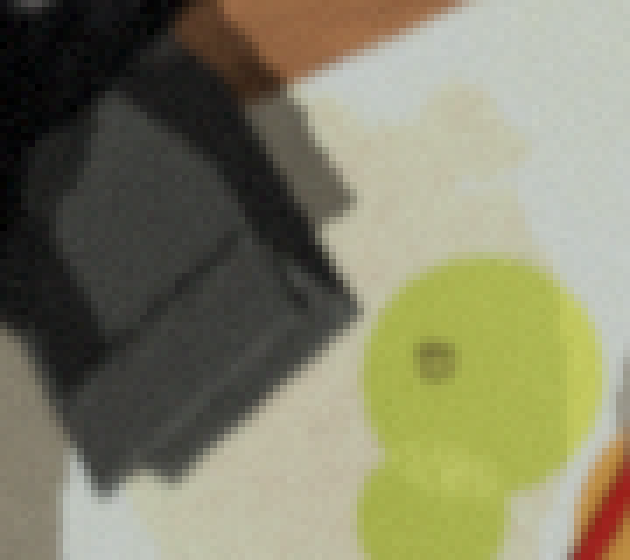

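```bash
cat > fit10.py <<'E'
from h import *
t=tog(state()['eef_pos'])[0]
P=np.array([[-.107,-.026,.036],[-.107,.026,.036],[-.085,-.026,0],[0,-.026,0],[.0125,-.021,.003],[.0125,.021,.003],[0,.026,.066],[.0105,-.02,.062]])
UV=(np.array([[333,150],[460,82],[304,258],[437,505],[478,538],[568,482],[693,375],[600,477]])+.5)/5-.5+[350,70]
Pt=np.array([[-.107,.026,.036],[-.085,-.026,0],[-.085,.026,0],[-.107,-.026,.036]]);UVt=(np.array([[97,495],[360,308],[175,482],[312,310]])+.5)/7-.5+[160,270]
F=lambda q:np.r_[(proj("scene",bw(P,w(q[0],q[1],.16+q[2]),q[4],q[3]))-UV).ravel(),(proj("top",bw(Pt,w(q[0],q[1],.16+q[2]),q[4],q[3]))-UVt).ravel()]
s=least_squares(F,[-.04,.11,.1,.6,G[2]],x_scale=[.01,.01,.01,.1,.1],loss='soft_l1');q=s.x
print(q.round(4),np.degrees(q[3:]),F(q).reshape(-1,2).round(1).tolist(),"tongue-TCP",(q[:3]-t).round(4))
overlay("pics/o10.png",q[3],box=(350,70,150,110),f=5,img=cv2.imread("pics/raw10.png"),org=w(q[0],q[1],.16+q[2]),about=np.array([0,0,.062]),yaw=q[4])
for yy in (t[1],t[1]-.001):
  H=lambda q:F([q[0],yy,q[1],q[2],np.radians(42.2)])
  s=least_squares(H,[-.04,.1,.6],x_scale=[.01,.01,.1],loss='soft_l1');q=s.x
  print(q.round(4),np.degrees(q[2]),"t-TCP",(q[:2]-t[[0,2]]).round(4))
E
python3 fit10.py
```

```text
[-0.0454  0.1132  0.1047  0.6857  0.7366] [39.28747061 42.20557182] [[-0.1, -1.6], [-0.2, -0.5], [-0.8, -0.3], [0.1, 1.6], [-0.6, 0.6], [0.4, 0.4], [1.7, 0.1], [0.4, 0.2], [0.3, 0.0], [1.0, 0.3], [0.0, 0.1], [-1.0, 0.2]] tongue-TCP [ 0.0281  0.0004 -0.0152]
[-0.0452  0.1051  0.6851] 39.25307455371849 t-TCP [ 0.0282 -0.0148]
[-0.0449  0.1061  0.6839] 39.18692013749369 t-TCP [ 0.0286 -0.0138]
```

View pics/o10.png

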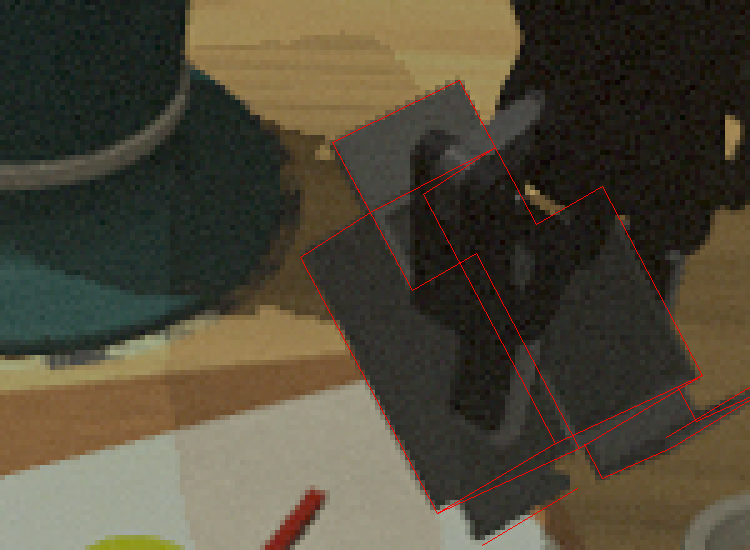

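jog_arm(steps=[[0, 0, -0.035, 0, 0], [0, 0, -0.075, 0, 0], [0, 0, -0.115, 0, 0], [0.003, 0.0027, -0.133, 0, 0], [0.0043, 0.0039, -0.133, 0, 0]])

```text
clock: 12.95
eef_pos: [0.4838, 0.1655, 0.1446]
eef_rot: [3.142, 0.005, 0.736]
ft_force: [-0.2, 0.3, -0.5]
finger_gap: 0.0515
```

jog_arm(steps=[[0, 0, 0, 0, 0], [0, 0, 0, 0, 0], [0, 0, 0, 0, 0]])

```text
clock: 13.25
eef_pos: [0.4848, 0.1663, 0.1479]
eef_rot: [-3.142, -0.001, 0.737]
ft_force: [-0.3, -0.4, -0.8]
finger_gap: 0.0508
```

Run:
```python
from h import *
s=state();p=s['eef_pos'];print(s['clock'],s['joints'].round(2),p.round(4),tog(p).round(4),np.degrees(s['eef_rot']).round(2),s['ft_force'])
a=grab_frame("scene")[60:360,300:600];b=grab_frame("top")[180:340,100:260]
cv2.imwrite("pics/s11.png",np.hstack([cv2.resize(a,(400,400),interpolation=3),cv2.resize(b,(400,400),interpolation=3)]))
```

```text
13.25 [-1.13  0.52  0.94  2.01 -0.55  0.88 -0.72] [0.4848 0.1663 0.1479] [[-0.0677  0.1127 -0.0121]] [-1.800e+02 -8.000e-02  4.221e+01] [-0.28433164 -0.4482238  -0.83256351]
```

View pics/s11.png

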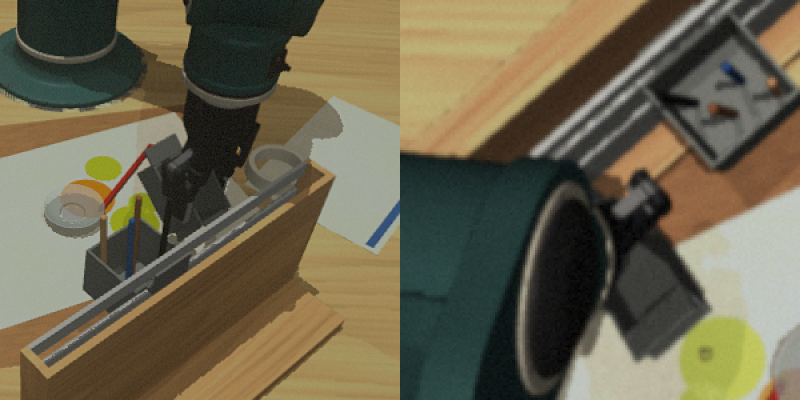

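jog_arm(steps=[[0.005, 0.0047, 0.0085, 0, 0], [0.0105, 0.0095, 0.017, 0, 0], [0.0158, 0.0143, 0.0255, 0, 0], [0.021, 0.019, 0.0345, 0, 0], [0.021, 0.019, 0.0345, 0, 0]])

```text
clock: 13.85
eef_pos: [0.5065, 0.1859, 0.1827]
eef_rot: [3.141, -0.002, 0.737]
ft_force: [-0.5, 0.8, -2.1]
finger_gap: 0.0512
```

Run:
```python
from h import *
s=state();p=s['eef_pos'];print(s['clock'],p.round(4),tog(p).round(4),np.degrees(s['eef_rot']).round(2),s['ft_force'],s['ft_torque'])
im=grab_frame("scene")
cv2.imwrite("pics/z12.png",cv2.resize(im[110:240,380:530],None,fx=5,fy=5,interpolation=3))
```

```text
13.85 [0.5065 0.1859 0.1827] [[-0.0384  0.1127  0.0227]] [ 1.7996e+02 -9.0000e-02  4.2240e+01] [-0.51666369  0.75226136 -2.11091059] [ 0.04221004 -0.06083523  0.02127602]
```

View pics/z12.png

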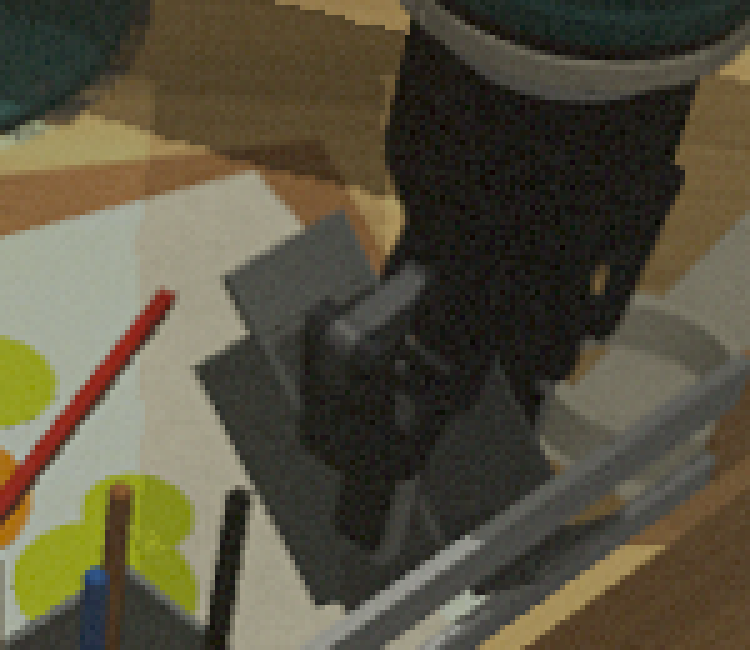

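jog_arm(steps=[[0.001, 0.001, -0.0045, 0, 0], [0.0016, 0.0014, -0.0087, 0, 0], [0.0024, 0.0022, -0.0122, 0, 0], [0.0032, 0.0029, -0.0157, 0, 0], [0.0032, 0.0029, -0.0157, 0, 0]])

```text
clock: 14.4
eef_pos: [0.5067, 0.186, 0.1647]
eef_rot: [-3.139, 0.005, 0.735]
ft_force: [-16.9, -10.2, 14.9]
finger_gap: 0.0508
```

Run:
```python
from h import *
s=state();p=s['eef_pos'];print(s['clock'],p.round(4),tog(p).round(4),np.degrees(s['eef_rot']).round(2),s['ft_force'],s['ft_torque'])
im=grab_frame("scene");cv2.imwrite("pics/raw13.png",im)
cv2.imwrite("pics/z13.png",cv2.resize(im[110:240,380:530],None,fx=5,fy=5,interpolation=3))
```

```text
14.4 [0.5067 0.186  0.1647] [[-0.0382  0.1127  0.0047]] [-179.88    0.28   42.1 ] [-16.90552386 -10.15905784  14.91665811] [-1.70375416  3.06583458  0.14967264]
```

View pics/z13.png

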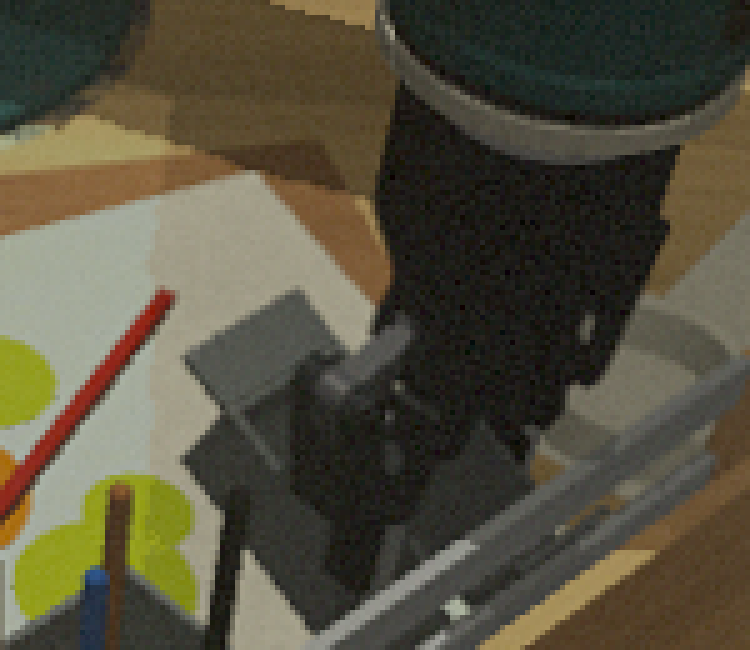

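```bash
cat > fit3.py <<'E'
from h import *
def fit3(A,B,C,ox,oy,f=5,y=None,yaw=None):
    t=tog(state()['eef_pos'])[0]; y=t[1] if y is None else y
    yaw=state()['eef_rot'][2] if yaw is None else yaw
    P=np.array([[-.107,-.026,.036],[-.107,.026,.036],[-.085,-.026,0]]);UV=(np.array([A,B,C])+.5)/f-.5+[ox,oy]
    H=lambda q:(proj("scene",bw(P,w(q[0],y,.16+q[1]),yaw,q[2]))-UV).ravel()
    q=least_squares(H,[-.01,0.,.3],x_scale=[.01,.01,.1]).x
    o=w(q[0],y,.16+q[1]);X=bw([[.009,0,.091],[.0115,0,.005]],o,yaw,q[2])
    print("tongue",q[:2].round(4),"tip",np.degrees(q[2]).round(1),"t-TCP",(q[:2]-t[[0,2]]).round(4),"lip,foot",tog(X).round(4).tolist(),"res",H(q).round(1).tolist())
    return q
E
python3 -c "
from fit3 import *
fit3((183,358),(300,292),(183,460),380,110)"
```

```text
tongue [-0.0105 -0.0033] tip 23.9 t-TCP [ 0.0277 -0.0081] lip,foot [[0.0095, 0.1126, 0.0196], [-0.0231, 0.1127, -0.0601]] res [0.4, -0.3, -0.0, -0.5, -0.5, 0.8]
```

```bash
python3 -c "
from fit3 import *
fit3((225,278),(347,211),(194,369),380,110)
print('relative TCP then: TCP was -.0384,.0227')
fit3((333,150),(460,82),(304,258),350,70)
print('TCP -.0733 .1202')"
```

```text
tongue [-0.0101  0.0048] tip 40.8 t-TCP [0.028 0.   ] lip,foot [[0.0156, 0.1126, 0.0209], [-0.0387, 0.1127, -0.0459]] res [0.5, -0.1, -0.3, -0.2, -0.2, 0.3]
relative TCP then: TCP was -.0384,.0227
tongue [-0.0441  0.1043] tip 39.2 t-TCP [-0.006   0.0995] lip,foot [[-0.0188, 0.1126, 0.1211], [-0.0712, 0.1127, 0.0528]] res [0.2, -0.8, 0.2, 0.4, -0.4, 0.5]
TCP -.0733 .1202
```

jog_arm(steps=[[-0.0025, -0.0022, 0.003, 0, 0], [-0.0025, -0.0022, 0.0055, 0, 0], [-0.0015, -0.0013, 0.0075, 0, 0], [-0.001, -0.001, 0.0075, 0, 0], [-0.001, -0.001, 0.0075, 0, 0]])

```text
clock: 14.95
eef_pos: [0.5076, 0.1868, 0.1731]
eef_rot: [-3.141, 0.0, 0.736]
ft_force: [-1.1, 0.1, -1.3]
finger_gap: 0.0512
```

Run:
```python
from h import *
s=state();p=s['eef_pos'];print(s['clock'],p.round(4),tog(p).round(4),np.degrees(s['eef_rot']).round(2),s['ft_force'],s['ft_torque'])
im=grab_frame("scene");cv2.imwrite("pics/raw14.png",im)
cv2.imwrite("pics/z14.png",cv2.resize(im[110:240,380:530],None,fx=5,fy=5,interpolation=3))
```

```text
14.95 [0.5076 0.1868 0.1731] [[-0.037   0.1127  0.0131]] [-1.7999e+02  2.0000e-02  4.2180e+01] [-1.12776028  0.10956854 -1.2904715 ] [0.00648809 0.00951727 0.02945647]
```

View pics/z14.png

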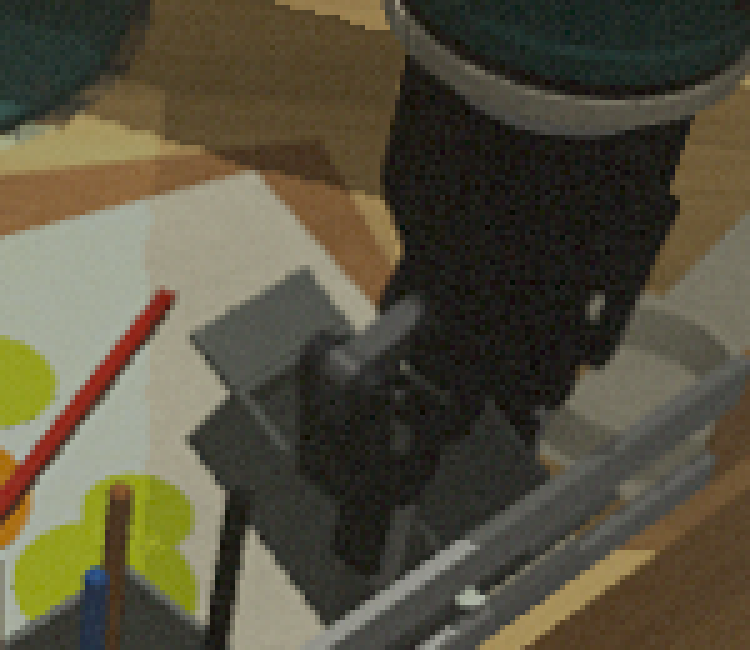

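```bash
python3 -c "
from fit3 import *
fit3((190,338),(308,269),(188,440),380,110)
s=state();print(s['ft_force'])
im=grab_frame('top');cv2.imwrite('pics/z14t.png',cv2.resize(im[200:340,130:270],None,fx=4.2,fy=4.2,interpolation=3))
im=cv2.imread('pics/raw14.png');cv2.imwrite('pics/z14b.png',cv2.resize(im[190:240,440:525],None,fx=9,fy=9,interpolation=3))
"
```

```text
tongue [-0.0094  0.0046] tip 24.9 t-TCP [ 0.0276 -0.0084] lip,foot [[0.0109, 0.1127, 0.0272], [-0.023, 0.1127, -0.0519]] res [0.4, -0.5, -0.1, -0.2, -0.4, 0.7]
[-0.5065711   0.33920144 -2.22855432]
```

View pics/z14b.png

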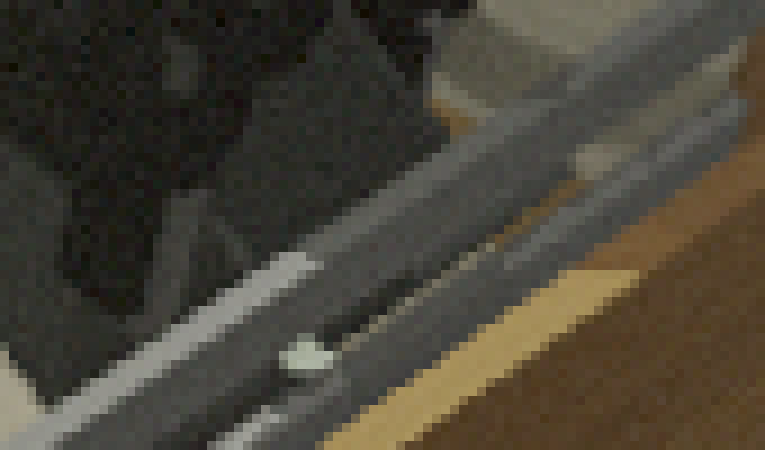

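jog_arm(steps=[[0.0022, 0.002, 0, 0, 0], [0.0037, 0.0034, -0.001, 0, 0], [0.004, 0.0037, -0.003, 0, 0], [0.0044, 0.004, -0.006, 0, 0], [0.0048, 0.0044, -0.009, 0, 0]])

```text
clock: 15.55
eef_pos: [0.5136, 0.1915, 0.1653]
eef_rot: [3.141, -0.003, 0.736]
ft_force: [-4.0, -2.3, 21.0]
finger_gap: 0.051
```

Run:
```python
from h import *
s=state();p=s['eef_pos'];print(s['clock'],p.round(4),tog(p).round(4),np.degrees(s['eef_rot']).round(2),s['ft_force'],s['ft_torque'])
im=grab_frame("scene");cv2.imwrite("pics/raw15.png",im)
cv2.imwrite("pics/z15.png",cv2.resize(im[110:240,380:530],None,fx=5,fy=5,interpolation=3))
```

```text
15.55 [0.5136 0.1915 0.1653] [[-0.0294  0.1121  0.0053]] [ 1.7996e+02 -1.5000e-01  4.2180e+01] [-4.00232705 -2.25288339 20.99921061] [0.21705928 0.10216664 0.01867253]
```

View pics/z15.png

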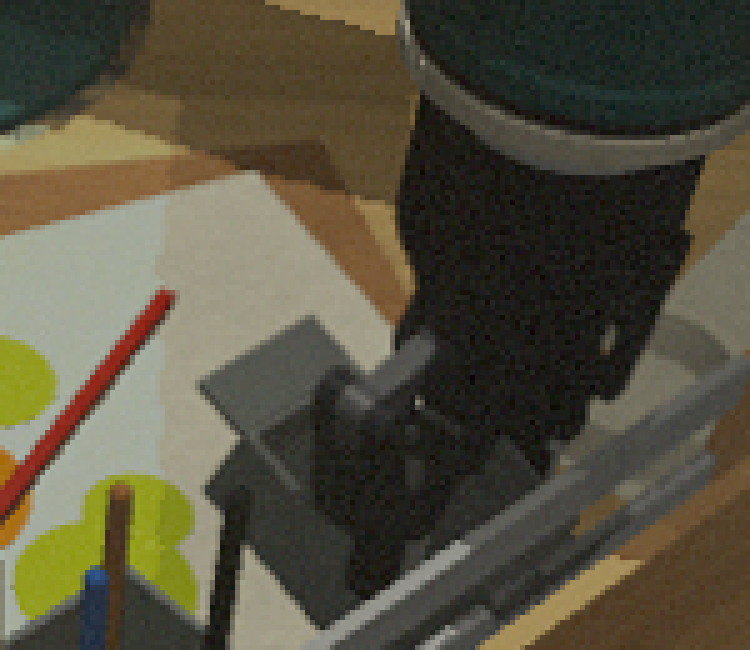

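```bash
python3 -c "
from fit3 import *
fit3((199,386),(314,317),(205,490),380,110)"
```

```text
tongue [-0.0011  0.0003] tip 19.5 t-TCP [ 0.0282 -0.0047] lip,foot [[0.017, 0.112, 0.0246], [-0.0092, 0.112, -0.0573]] res [0.3, -0.5, 0.1, -0.3, -0.5, 0.9]
```

jog_arm(steps=[[-0.0005, -0.0005, -0.0025, 0, 0], [-0.001, -0.001, -0.005, 0, 0], [-0.001, -0.001, -0.006, 0, 0], [-0.001, -0.001, -0.006, 0, 0]])

```text
clock: 16.0
eef_pos: [0.5132, 0.191, 0.1596]
eef_rot: [3.14, -0.004, 0.736]
ft_force: [2.2, 3.1, 17.5]
finger_gap: 0.0511
```

Run:
```python
from h import *
s=state();p=s['eef_pos'];print(s['clock'],p.round(4),tog(p).round(4),np.degrees(s['eef_rot']).round(2),s['ft_force'],s['ft_torque'])
im=grab_frame("scene");cv2.imwrite("pics/raw16.png",im)
cv2.imwrite("pics/z16.png",cv2.resize(im[110:240,380:530],None,fx=5,fy=5,interpolation=3))
```

```text
16.0 [0.5132 0.191  0.1596] [[-0.03    0.1119 -0.0004]] [179.94  -0.24  42.19] [ 2.17681445  3.09265296 17.51574386] [ 0.95857808 -0.95374396  0.01415128]
```

View pics/z16.png

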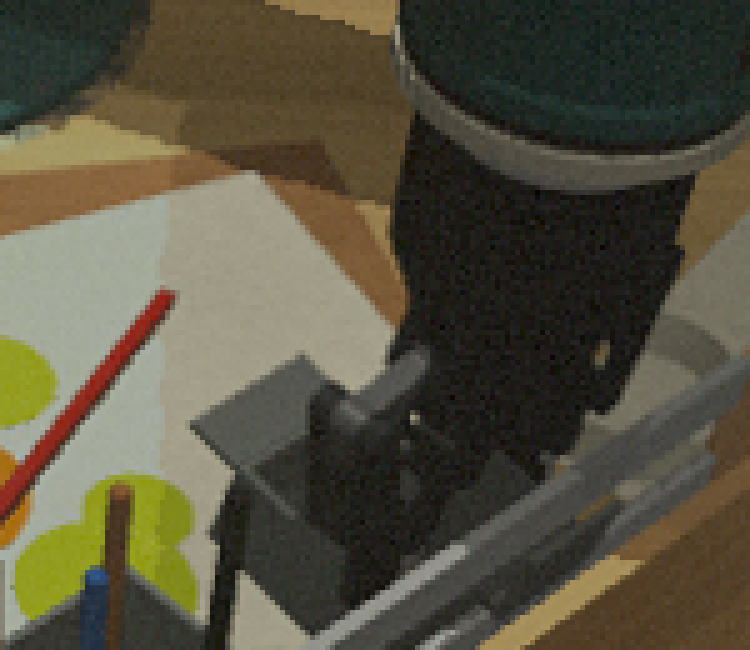

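```bash
python3 -c "
from fit3 import *
fit3((191,427),(305,355),(212,532),380,110)"
```

```text
tongue [-0.0011  0.0011] tip 10.3 t-TCP [0.0289 0.0015] lip,foot [[0.013, 0.112, 0.028], [0.0, 0.112, -0.057]] res [0.3, -0.9, 0.1, -0.1, -0.4, 1.1]
```

jog_arm(steps=[[0, 0, 0.001, 0, 0], [0, 0, 0.001, 0, 0.6], [0, 0, 0.001, 0, 0.64], [0, 0, 0.001, 0, 0.7], [0, 0, 0.001, 0, 0.8]])

```text
clock: 16.55
eef_pos: [0.5111, 0.1902, 0.1589]
eef_rot: [-3.141, 0.001, 0.736]
ft_force: [0.7, 0.5, 0.3]
finger_gap: 0.0679
```

jog_arm(steps=[[0, 0, 0, 0, 0.85], [0, 0, 0, 0, 0.85]])

```text
clock: 16.75
eef_pos: [0.5113, 0.1903, 0.1591]
eef_rot: [-3.141, 0.001, 0.736]
ft_force: [-0.2, -0.2, -0.4]
finger_gap: 0.0725
```

Run:
```python
from h import *
s=state();p=s['eef_pos'];print(s['clock'],p.round(4),tog(p).round(4),np.degrees(s['eef_rot']).round(2),s['ft_force'],s['ft_torque'])
im=grab_frame("scene");cv2.imwrite("pics/raw17.png",im)
cv2.imwrite("pics/z17.png",cv2.resize(im[110:240,380:530],None,fx=5,fy=5,interpolation=3))
im=grab_frame("top");cv2.imwrite("pics/z17t.png",cv2.resize(im[200:340,130:270],None,fx=4.2,fy=4.2,interpolation=3))
```

```text
16.75 [0.5113 0.1903 0.1591] [[-0.032   0.1128 -0.0009]] [-1.7999e+02  3.0000e-02  4.2190e+01] [-0.16144639 -0.19591634 -0.41235949] [-0.03424294  0.01083244  0.00911604]
```

View pics/z17.png

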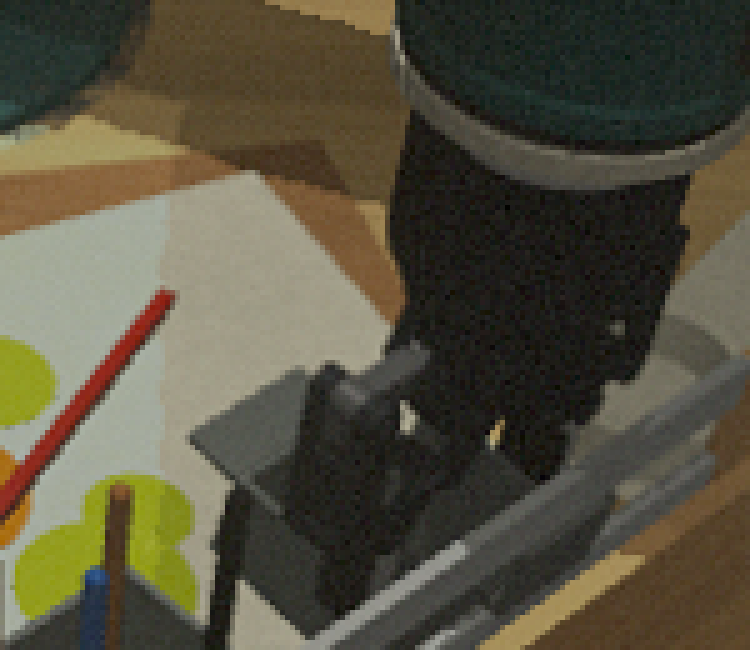

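View pics/z17t.png

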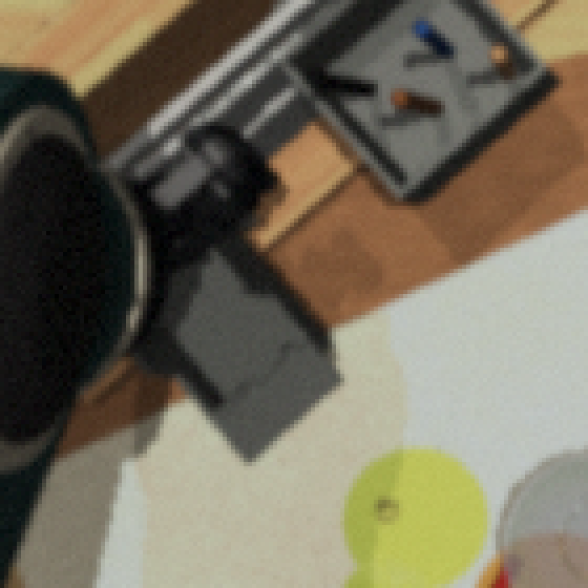

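```bash
python3 -c "
from fit3 import *
fit3((190,440),(303,369),(216,542),380,110)"
```

```text
tongue [-0.0017  0.0007] tip 7.6 t-TCP [0.0302 0.0015] lip,foot [[0.0111, 0.1128, 0.0282], [0.0022, 0.1127, -0.0574]] res [0.3, -1.1, 0.1, -0.5, -0.5, 1.7]
```

jog_arm(steps=[[0, 0, 0, 0, 1], [0, 0, 0, 0, 1], [0, 0, 0, 0, 1], [0, 0, 0, 0, 1]])

```text
clock: 17.25
eef_pos: [0.5113, 0.1903, 0.1592]
eef_rot: [-3.141, 0.0, 0.736]
ft_force: [-0.0, -0.9, 0.6]
finger_gap: 0.0853
```

jog_arm(steps=[[0, 0, 0.02, 0, 1], [0, 0, 0.05, 0, 1], [0, 0, 0.09, 0, 1], [0, 0, 0.12, 0, 1], [0, 0, 0.12, 0, 1]])

```text
clock: 17.75
eef_pos: [0.5127, 0.1904, 0.2827]
eef_rot: [3.141, -0.005, 0.736]
ft_force: [0.2, 0.3, 0.1]
finger_gap: 0.0855
```

jog_arm(steps=[[-0.02, -0.018, 0, 0, 0], [-0.045, -0.0405, 0, 0, 0], [-0.06, -0.054, 0, 0, 0], [-0.06, -0.054, 0, 0, 0], [-0.06, -0.054, 0, 0, 0]])

```text
clock: 18.25
eef_pos: [0.4512, 0.1368, 0.2792]
eef_rot: [-3.141, -0.0, 0.737]
ft_force: [-0.1, -0.2, -0.5]
finger_gap: 0.0119
```

jog_arm(steps=[[0, 0, 0, 0, 0], [0, 0, 0, 0, 0], [0, 0, 0, 0, 0]])

```text
clock: 18.55
eef_pos: [0.4516, 0.1364, 0.2791]
eef_rot: [3.141, 0.001, 0.736]
ft_force: [-0.9, 0.7, 0.6]
finger_gap: 0.0001
```

Run:
```python
from h import *
s=state();p=s['eef_pos'];print(s['clock'],s['joints'].round(2),p.round(4),tog(p).round(4),np.degrees(s['eef_rot']).round(2),s['ft_force'],s['finger_gap'])
im=grab_frame("scene");cv2.imwrite("pics/raw18.png",im)
cv2.imwrite("pics/z18.png",cv2.resize(im[130:260,390:540],None,fx=5,fy=5,interpolation=3))
im=grab_frame("top");cv2.imwrite("pics/raw18t.png",im);cv2.imwrite("pics/z18t.png",cv2.resize(im[200:340,130:270],None,fx=4.2,fy=4.2,interpolation=3))
```

```text
18.55 [-1.38  0.23  1.17  1.98 -0.23  1.08 -0.94] [0.4516 0.1364 0.2791] [[-0.1123  0.1128  0.1191]] [1.7996e+02 5.0000e-02 4.2190e+01] [-0.90905718  0.701429    0.5577114 ] 9.671596539867476e-05
```

View pics/z18.png

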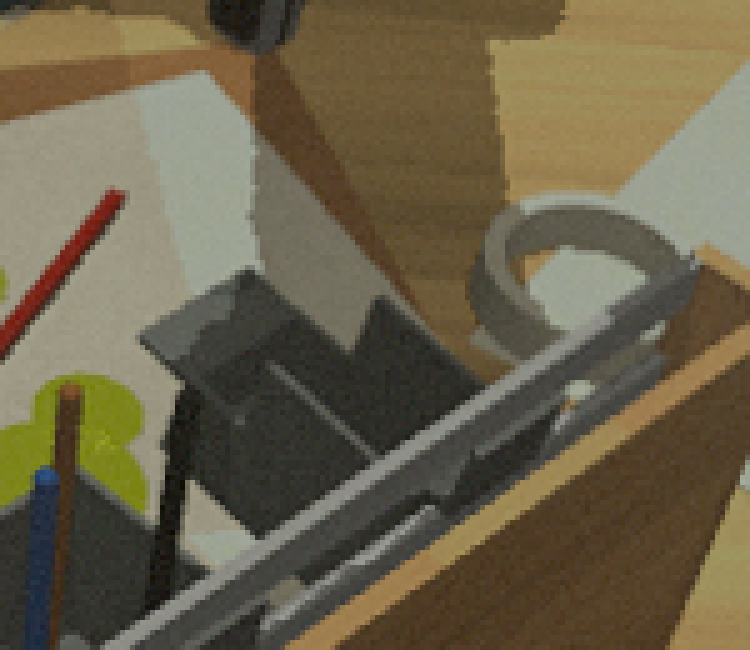

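View pics/z18t.png

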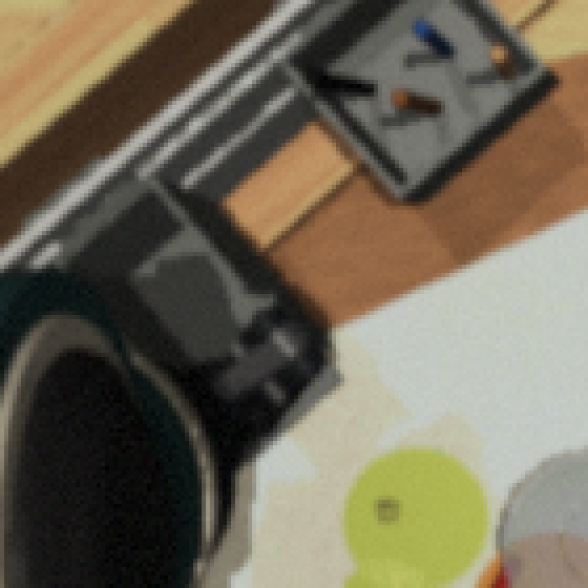

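Bin hangs by itself, leaning out, lip dark behind the slat. Fit the pose now that it is fully visible.

```bash
cat > fit18.py <<'E'
from h import *
P=np.array([[-.107,-.026,.036],[-.107,.026,.036],[-.085,-.026,0],[-.06,.026,.066],[0,.0,.0]][:4])
UV=(np.array([[137,335],[250,269],[163,440],[380,295]])+.5)/5-.5+[390,130]
f=lambda q:(proj("scene",bw(P,w(q[0],q[1],.16+q[2]),q[4],q[3]))-UV).ravel()
s=least_squares(lambda q:np.r_[f(q),(q[4]-.7355)/.02],[-.0,.11,.0,.1,G[2]],x_scale=[.01,.01,.01,.1,.1]);q=s.x
print(q.round(4),np.degrees(q[3:]),f(q).round(1))
o=w(q[0],q[1],.16+q[2])
overlay("pics/o18.png",q[3],box=(390,130,150,130),f=5,img=cv2.imread("pics/raw18.png"),org=o,about=np.array([0,0,.062]),yaw=q[4])
L=bw([[-.096,0,.036],[.009,0,.091],[.0115,0,.005]],o,q[4],q[3]);print("ledge/lip/foot",tog(L).round(4).tolist(),L[0])
E
python3 fit18.py
```

```text
[-0.0157  0.1305 -0.0199  0.1389  0.7349] [ 7.95828144 42.1091825 ] [ 0.8 -0.5 -0.  -0.4 -0.3  0.9 -0.5  0.1]
ledge/lip/foot [[-0.1144, 0.1305, -0.0323], [-0.0028, 0.1305, 0.0076], [-0.0122, 0.1305, -0.0779]] [0.438207   0.14812592 0.12768019]
```

View pics/o18.png

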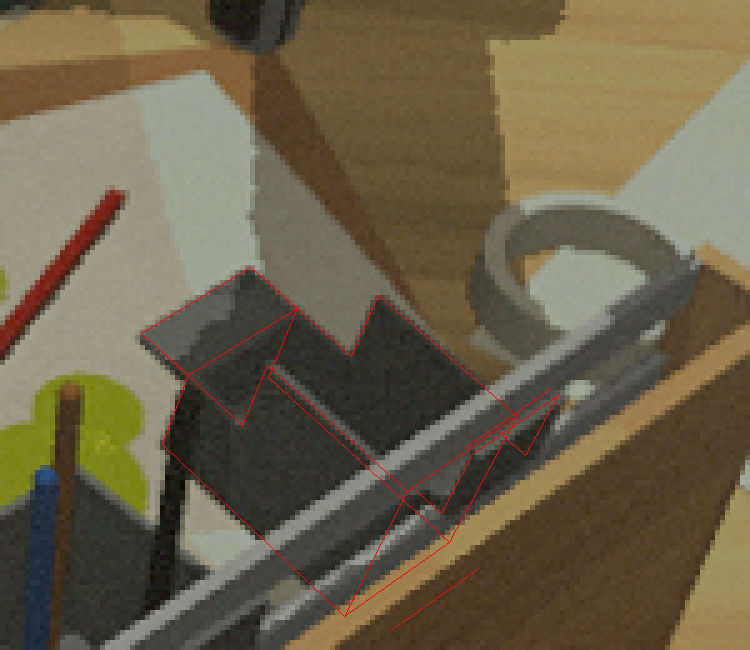

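jog_arm(steps=[[0.005, 0.0045, -0.03, 0, 0], [0.01, 0.009, -0.06, 0, 0], [0.01, 0.009, -0.085, 0, 0], [0.01, 0.009, -0.094, 0, 0], [0.01, 0.009, -0.094, 0, 0]])

```text
clock: 19.15
eef_pos: [0.4611, 0.1448, 0.1847]
eef_rot: [3.141, 0.002, 0.736]
ft_force: [-0.6, 0.2, 0.2]
finger_gap: -0.0002
```

jog_arm(steps=[[0, 0, -0.003, 0, 0], [0, 0, -0.006, 0, 0], [0, 0, -0.009, 0, 0], [0, 0, -0.012, 0, 0], [0, 0, -0.014, 0, 0]])

```text
clock: 19.65
eef_pos: [0.4617, 0.1456, 0.1714]
eef_rot: [-3.142, -0.001, 0.737]
ft_force: [0.7, 1.0, 5.2]
finger_gap: -0.0003
```

Contact at TCP z ≈ 0.172 as predicted. Press on.

jog_arm(steps=[[0, 0, -0.002, 0, 0], [0, 0, -0.004, 0, 0], [0, 0, -0.006, 0, 0], [0, 0, -0.008, 0, 0]])

```text
clock: 20.05
eef_pos: [0.4612, 0.1452, 0.163]
eef_rot: [-3.141, 0.001, 0.736]
ft_force: [0.4, 0.2, 0.1]
finger_gap: -0.0
```

jog_arm(steps=[[0, 0, -0.002, 0, 0], [0, 0, -0.004, 0, 0]])

```text
clock: 20.25
eef_pos: [0.4615, 0.1454, 0.1591]
eef_rot: [-3.142, -0.0, 0.736]
ft_force: [2.4, 2.6, 3.5]
finger_gap: -0.0
```

jog_arm(steps=[[0, 0, -0.0015, 0, 0], [0, 0, -0.0015, 0, 0]])

```text
clock: 20.45
eef_pos: [0.4618, 0.1455, 0.1578]
eef_rot: [3.141, -0.001, 0.737]
ft_force: [2.6, 2.5, 4.9]
finger_gap: -0.0
```

jog_arm(steps=[[0, 0, 0.01, 0, 0], [0, 0, 0.04, 0, 0], [0, 0, 0.08, 0, 0], [-0.02, -0.018, 0.11, 0, 0], [-0.055, -0.05, 0.12, 0, 0]])

```text
clock: 20.95
eef_pos: [0.4214, 0.1089, 0.2775]
eef_rot: [3.141, 0.002, 0.733]
ft_force: [-0.2, -0.6, 1.1]
finger_gap: 0.0001
```

jog_arm(steps=[[-0.035, -0.03, 0, 0, 0], [-0.05, -0.05, 0, 0, 0], [-0.05, -0.05, 0, 0, 0], [-0.05, -0.05, 0, 0, 0]])

```text
clock: 21.35
eef_pos: [0.3696, 0.0589, 0.2758]
eef_rot: [-3.137, 0.001, 0.734]
ft_force: [0.7, -0.3, -0.2]
finger_gap: 0.0
```

Run:
```python
from h import *
s=state();p=s['eef_pos'];print(s['clock'],s['joints'].round(2),tog(p).round(4),s['ft_force'])
im=grab_frame("scene");cv2.imwrite("pics/raw19.png",im)
cv2.imwrite("pics/z19.png",cv2.resize(im[130:260,370:530],None,fx=4.8,fy=4.6,interpolation=3))
yaw=G[2]
overlay("pics/o19.png",0,box=(370,130,160,130),f=5,img=im,org=w(-.001,.1127,.1605),about=np.array([0,0,.062]),yaw=yaw)
im=grab_frame("top");cv2.imwrite("pics/raw19t.png",im)
overlay("pics/o19t.png",0,box=(120,170,160,130),f=5,img=im,org=w(-.001,.1127,.1605),about=np.array([0,0,.062]),yaw=yaw,cam="top")
```

```text
21.35 [-1.44 -0.26  1.06  2.18  0.25  1.1  -1.34] [[-0.2251  0.1104  0.1158]] [ 0.65610706 -0.33774097 -0.19356373]
```

View pics/o19.png

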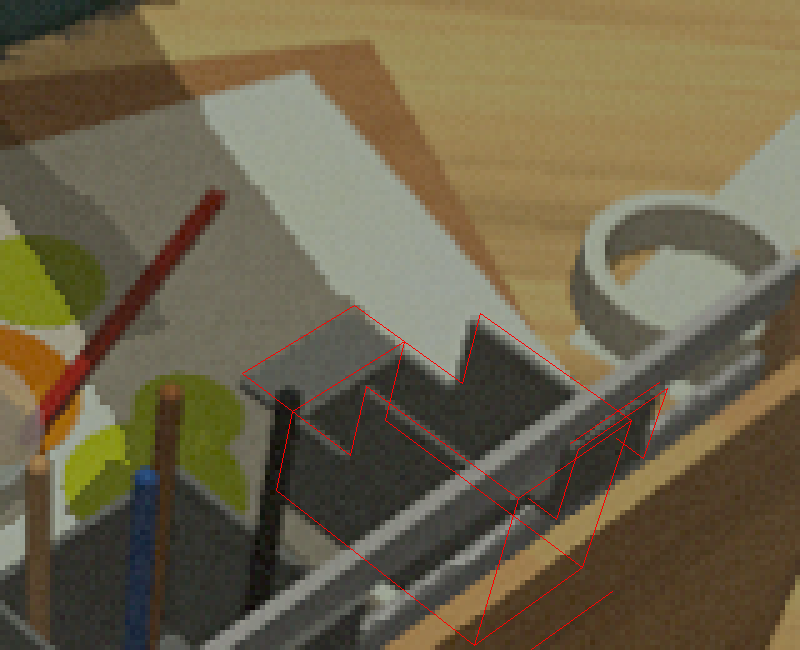

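View pics/o19t.png

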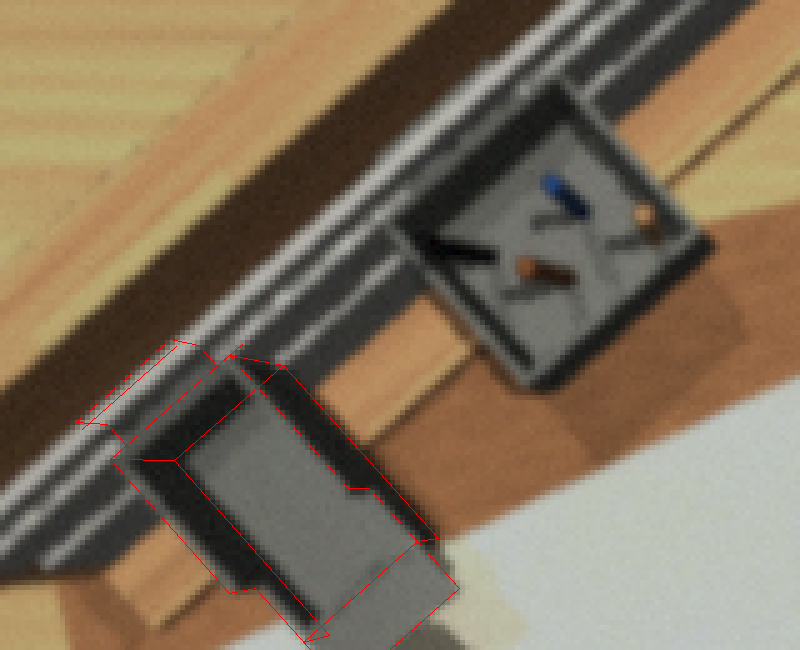

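Run:
```python
from h import *
s=state();print(s['clock'],np.abs(s['qd']).max(),s['joints'].round(2))
h0=cv2.imread("pics/top0.png")[180:255,190:270].astype(int);h1=cv2.imread("pics/raw19t.png")[180:255,190:270].astype(int)
print("holder region shift",cv2.phaseCorrelate(np.float64(h0.mean(2)),np.float64(h1.mean(2))))
print(order.close_job())
```

```text
21.45 0.044874066932881686 [-1.44 -0.25  1.07  2.18  0.24  1.1  -1.33]
holder region shift ((-0.038236496772235284, 0.4690989900104512), 1.0010561483114104)
the job is handed in; nothing more can be done
None
```

The bin hangs straight in the upper groove, on the +y side of the pencil holder, which had more room. I handed the job in at about 21.5 s; no verdict is reported.

**How it went**
- I gripped the bin across its side walls. The arm can only turn about the vertical, so I tipped the bin's front up by pushing its foot against the face of the top slat. Three pushes got it to about 39°.
- I slid the lip up behind the top slat and turned the front down. At about 24° the lip came to rest on the edge of the sill, so I lifted and moved in a few millimetres before going on down.
- I released the bin at about 7–8° of lean. It then hung untouched on the bar for about 2 s while I backed off and closed the gripper.
- Pressing the ledge, the force rose to about 5 N (last reading before the snap), then dropped to zero as the foot went past the bar.

**Last checks**
- **Bin:** an upright outline drawn at groove y ≈ 0.113 m matches both camera pictures to about a pixel.
- **Pencil holder:** its image moved less than 0.5 pixel, which is under about 1 mm.
- **Robot:** it was clear of everything. The joints were still settling slightly (0.04 rad/s) when I handed in.
- **Jar:** it was not measured again at the end, but the arm did not go near it after the bin was lifted.

**Disagreement:** one check did not agree. While the bin was leaning, a fit from the scene camera alone, with the position along the groove left free, came out about 20 mm off. That camera gives poor depth there, so I relied on the robot-referenced position instead.

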